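Load the adhesive warming rack

ROBOT

A 6-joint arm with a two-finger parallel gripper is mounted at the origin on the work surface. World frame = base frame: x ahead of the robot, y to its left, z up, the work surface at z = 0. Lengths are in m, angles in rad, forces in N, time in s.
With the tool pointing down it reaches from about 0.325 to 0.85 m from the base axis. Payload 4.4 kg.
Tool frame: the origin (TCP) lies midway between the tips of the shut fingers; the grasp point (between the pads) lies 19 mm behind it; z points along the fingers, y is the direction in which the jaws open and shut (so a half turn about z gives the same grasp; the last joint's range is limited). The gripper opens to 94 mm and grips with 3 to 60 N. Pads are 16 mm wide; open, the fingers measure 119 mm over their backs; the gripper's body (75 mm by 177 mm) begins 78 mm behind the grasp point.
Start: joints at [1.062, 0.207, 1.542, -0, 1.393, -0.15], TCP at [0.202, 0.538, 0.205] pointing down, gripper open.
Joint ranges: [-2.73, 2.73], [-0.86, 2.22], [0.23, 2.46], [-1.11, 4.25], [0.08, 2.63], [-2.82, 2.82]. Speed limits (rad/s): [2.79, 2.79, 3.14, 3.14, 3.14, 3.14].

INTERFACE

Orientations are given as a unit quaternion [w, x, y, z].
In Python, from bench import manip gives the robot as it stands.
- The arm moves only by the shell command python3 -m jog 'ROWS' [FORCE]. ROWS is JSON, a list of rows, each a list of 3 entries, a list of its own where there are three numbers: the shift along the tool's x, y, z in cm, then the turn about the tool's z in degrees, then the closure, from 0 (fully open) to 1 (shut). A call has 1 to 12 rows; each row is the pose to reach, as a shift and turn from the pose measured when the call began, along the tool's axes at that moment; what a row does not reach only later rows make up. A row lasts 1/8 s, in which the tool goes at most 62.5 mm and 10.7 degrees, less where a joint would pass 70% of its speed; a pose out of reach is approached as far as the arm can. A call with a gripper value outside its range is refused whole. The fingers move at their own pace and stop on an object; FORCE is the grip in N (left out, the last holds). Time passes only in rows, so rows that repeat a pose let the fingers close. It gives the time, the measured TCP pose, the force and the opening at its end, in the units of the state.
- manip.read_state(): the state, without advancing time (a new reading comes with each control period).
- manip.read_camera(name): name is "scene" or "top"; returns a dict with "color" (480x640x3 uint8, red, green, blue), "fx", "fy", "cx", "cy" (pixels), "camera_from_world" (4x4, takes a point from world to camera coordinates). Camera axes: x right, y up, looking along -z (the intrinsics and any distortion apply to the point x, -y, -z); pixel columns grow to the right and rows downward; lengths in m; the calibration is good to about 2 mm. A picture is of the moment at which its call begins. There is no depth.
- manip.finish_job(): hands the job in, once; it reports no verdict.
The state is a dict: "t": time; "joint_pos": joint angles; "qd": joint speeds; "joint_torque": joint torques, N m; "eef_pos": TCP position; "eef_rot": TCP orientation; "wrist_force": force on the tool from outside, world axes, zero at the start; "torque": the same for the moment, N m; "width": finger opening in m.
Only numpy, scipy, OpenCV 4.12 (cv2) and the standard library are available. Lean on these libraries where they do the work, as an engineer would, in place of code of your own. Each camera call takes 0.05 s, during which the arm holds its last target.

TASK

Get the adhesive station ready: first, with no cartridge in the rack yet, take the spot thermometer from its wooden stand and hold it steady for two seconds, pointing squarely at the black patch on the rack's console from about 6 cm off, and park it upright and fully down in its stand again. Then slide every flanged cartridge on the bench upright into a slot of the rack, its flange under the slotted plate, fully home against the slot's end. Also put the rubber bung into the neck of the primer flask, down on its rim, the flask left standing on the bench, and leave the other things on the bench where they are.

Things in the scene. Friction and masses are not known exactly. Their poses are not given: they have to be found in the camera images.
- rack: cartridge warming rack fixed to the bench, with a flat base 10 mm thick (x -125..+45, y +-126 mm), a slotted plate over its rear part and a grey console, 110 mm high at the back, at its right end (y -208..-128). Origin: on the bench surface under the middle slot's home point. x points into the slots (roughly away from the robot), y to its left, z up
- plate (a point): on top of the steel keeper plate, at the middle slot's axis, 27 mm above the bench; axes as the rack's. The plate is 5 mm thick, 12 mm above the base. It has three parallel slots along x, 40 mm wide, 72 mm apart, open to -x, square ends at x = +18 mm of the rack; straight sides from x = -40, tapered noses between them to x = -56
- lip (a point): middle of the bare front lip of the rack's base (rack x -125..-56 mm), on its top, 10 mm above the bench, at rack x = -90 mm: room to set a cartridge down in front of its slot
- target (a point): centre of the round matt-black measuring patch (36 mm across, thin steel rim) on the console's sloping top, 85 mm above the bench. Its z axis is the outward normal of the slope, leaning 0.44 rad from vertical towards the rack's -x (towards the robot)
- slot0 (a point): where a cartridge's mid point is when it stands fully home in the right slot: 70 mm above the bench, axes as the rack's. The barrel touches the slot's end 1 mm beyond it
- slot1 (a point): where a cartridge's mid point is when it stands fully home in the middle slot: 70 mm above the bench, axes as the rack's. The barrel touches the slot's end 1 mm beyond it
- slot2 (a point): where a cartridge's mid point is when it stands fully home in the left slot: 70 mm above the bench, axes as the rack's. The barrel touches the slot's end 1 mm beyond it
- cart0_mid (a point): white adhesive cartridge standing on its flange, black cap up; may be absent. Round steel flange 58 mm across and 7 mm thick at the bottom, barrel 34 mm across from 7 to 100 mm up, cap 16 mm across to 120 mm. This point: on its axis, 60 mm above its underside; z along the axis, up. 0.17 to 0.35 kg, most of it in the flange
- cart1_mid (a point): white adhesive cartridge standing on its flange, black cap up; may be absent. Round steel flange 58 mm across and 7 mm thick at the bottom, barrel 34 mm across from 7 to 100 mm up, cap 16 mm across to 120 mm. This point: on its axis, 60 mm above its underside; z along the axis, up. 0.17 to 0.35 kg, most of it in the flange
- cart2_mid (a point): white adhesive cartridge standing on its flange, black cap up; may be absent. Round steel flange 58 mm across and 7 mm thick at the bottom, barrel 34 mm across from 7 to 100 mm up, cap 16 mm across to 120 mm. This point: on its axis, 60 mm above its underside; z along the axis, up. 0.17 to 0.35 kg, most of it in the flange
- flask_rim (a point): centre of the open mouth of the loose amber primer flask: 110 mm high, body 84 mm across up to 60 mm, shoulder to 85 mm, neck 52 mm across outside and 44 mm inside. This point is level with the rim, 110 mm above its underside; z up. About 0.5 kg
- bung_mid (a point): black rubber bung standing on its narrow end, 78 mm high: taper 30 mm across at the bottom, 40 mm across at 30 mm up; then a head 54 mm across and 8 mm thick (30 to 38 mm); then a grip knob 26 mm across up to 78 mm. This point: on its axis 39 mm above its underside, 9 mm above the underside of the head that rests on the flask rim; z up. About 0.09 kg
- wand_mid (a point): round spot thermometer, 130 mm long, standing nose down in its stand: nose 22 mm across from 0 to 46 mm, black collar 36 mm across from 46 to 51 mm, plain grey grip 28 mm across from 51 to 130 mm. This point: on its axis 65 mm above the nose's end; z along the axis from nose to top. It looks out of the nose along -z. About 0.15 kg
- wand_nose (a point): the middle of the thermometer's nose end (where it looks out), axes as wand_mid
- stand_hole0 (a point): centre of the mouth of the 29 mm hole (50 mm deep, through) in the top of the thermometer's fixed wooden stand, a block 78 x 78 x 50 mm. z up. Parked, the thermometer's collar rests on this top, so wand_mid is 19 mm above this point
- polish_tin: flat round dark steel polish tin, 76 mm across, 26 mm high; origin at the centre of its underside. Leave alone
- spool: turned wooden thread spool standing on a 60 mm wide foot, 58 mm high; origin at the centre of its underside. Leave alone
- hammer: hammer lying flat, 240 mm long; leave alone
- brush: brush lying flat, 200 mm long; leave alone
- heel_block: black rubber heel block 75 x 65 x 24 mm; leave alone
- jar: closed glass-like jar, 66 mm across, 85 mm high; leave alone
- wand: the same thermometer (origin at its nose end)
- flask: the same flask (origin at the centre of its underside)
- bung: the same bung (origin at the centre of its underside)
There are look-alikes about, which are no part of the job. Of the things like the wand, leave any that is blue or pink; of the rest the smaller one is meant.

How it is judged:
On the way, in this order (a step that is already met when the one before it is completed fails the run):
1. the thermometer is held still, squarely facing the black patch, before any cartridge is in the rack (x of target in the frame of wand_nose between -0.014 and 0.014 m and y of target in the frame of wand_nose between -0.014 and 0.014 m and z of target in the frame of wand_nose between -0.1 and -0.025 m and angle between the z axis of wand_nose and the z axis of target, either way round below 0.22 rad and linear speed of wand below 0.03 m/s and horizontal distance between each of cart0_mid, cart1_mid, cart2_mid and slot1 above 0.09 m), for 1.2 s.
2. every cartridge stands fully home in a slot (((horizontal distance between cart0_mid and slot0 below 0.008 m and z of cart0_mid in the frame of slot0 between -0.004 and 0.004 m) or (horizontal distance between cart0_mid and slot1 below 0.008 m and z of cart0_mid in the frame of slot1 between -0.004 and 0.004 m) or (horizontal distance between cart0_mid and slot2 below 0.008 m and z of cart0_mid in the frame of slot2 between -0.004 and 0.004 m)) and angle between each of cart0_mid, cart1_mid, cart2_mid's own z axis and vertical below 0.06 rad and ((horizontal distance between cart1_mid and slot0 below 0.008 m and z of cart1_mid in the frame of slot0 between -0.004 and 0.004 m) or (horizontal distance between cart1_mid and slot1 below 0.008 m and z of cart1_mid in the frame of slot1 between -0.004 and 0.004 m) or (horizontal distance between cart1_mid and slot2 below 0.008 m and z of cart1_mid in the frame of slot2 between -0.004 and 0.004 m)) and ((horizontal distance between cart2_mid and slot0 below 0.008 m and z of cart2_mid in the frame of slot0 between -0.004 and 0.004 m) or (horizontal distance between cart2_mid and slot1 below 0.008 m and z of cart2_mid in the frame of slot1 between -0.004 and 0.004 m) or (horizontal distance between cart2_mid and slot2 below 0.008 m and z of cart2_mid in the frame of slot2 between -0.004 and 0.004 m))), for 0.2 s.
At the end, for the whole second after the job is handed in: every cartridge upright and within 8 mm of a slot's home point, standing on the rack's base under the plate; bung upright in the flask, within 6 mm of its axis and its head within 5 mm of the rim; flask upright on the bench; thermometer upright in its stand, within 4 mm of fully down; all at rest (all of step 2 and horizontal distance between bung_mid and flask_rim below 0.006 m and z of bung_mid in the frame of flask_rim between 0.004 and 0.013 m and angle between bung_mid's own z axis and vertical below 0.08 rad and angle between flask_rim's own z axis and vertical below 0.06 rad and horizontal distance between wand_mid and stand_hole0 below 0.012 m and z of wand_mid in the frame of stand_hole0 between 0.015 and 0.023 m and angle between wand_mid's own z axis and vertical below 0.15 rad and height (world z) of flask below 0.01 m and linear speed of each of flask, bung, wand below 0.02 m/s); the robot touches nothing.
It fails at once if a bystander (tin, spool, hammer, brush, heel block or jar) is knocked more than 60 mm aside (distance of any of polish_tin, spool, hammer, brush, heel_block, jar from where it was at the start of the episode above 0.06 m).
It fails at once if the flask is knocked over (angle between flask_rim's own z axis and vertical above 0.7 rad).
Of cart0, cart1, cart2 only 2 to 3 are there at a start; the rules pass over those that are not, and their reading is None.
At some moment in a run one of cart0, cart1, cart2, flask may be knocked a few centimetres aside while the robot is not near it.
It also fails if it takes over 210 s, if anything falls off the work surface, if the arm or the gripper's body presses on something with over 40 N, if the wrist force passes 120 N, or if a joint passes its speed limit or range.

## Working session

There is one attempt and no reset: what is moved stays moved. The work goes in short steps, Python scripts to look and compute and a shell command to move; the robot and the scene stay as the last step left them, time stands still between calls to the robot, and variables do not carry over. Pictures are saved under pics/ and viewed, and the job is handed in when it is done.

```bash
ls; mkdir -p pics; python3 - <<'E'
from bench import manip
import cv2
s=manip.read_state(); print(s)
for n in("scene","top"):
    c=manip.read_camera(n); print(n,c["fx"],c["fy"],c["cx"],c["cy"],[k for k in c]); print(c["camera_from_world"])
    cv2.imwrite(f"pics/{n}0.png",c["color"][:,:,::-1])
E
```

```text
pics
{'t': 0.0, 'joint_pos': array([ 1.06145455e+00,  2.07406164e-01,  1.54292390e+00, -7.48002155e-06,
        1.39352213e+00, -1.50527022e-01]), 'qd': array([ 0.00108167, -0.00191782, -0.00063699, -0.00037657, -0.00159765,
       -0.00153584]), 'joint_torque': array([-2.01964773e-03, -3.70871007e+01, -2.81416440e+01,  6.95885788e-02,
        3.60381359e-02, -1.82868707e-04]), 'eef_pos': array([0.20155048, 0.53765965, 0.20431294]), 'eef_rot': array([-3.62542351e-04,  1.78445726e-01,  9.83949108e-01, -1.07002821e-03]), 'wrist_force': array([-0.64841292, -0.08331792, -0.67767104]), 'torque': array([ 0.04894163,  0.06246644, -0.00285381]), 'width': 0.09418143088829771}
scene 461.14605000937513 461.14605000937513 313.8047716246208 245.68283014045124 ['color', 'fx', 'fy', 'cx', 'cy', 'camera_from_world']
[[-0.48525783  0.87421557 -0.01649151  0.28955204]
 [-0.70583152 -0.3805201   0.59750006  0.30217263]
 [ 0.51606851  0.30158181  0.80169926 -1.44034992]
 [ 0.          0.          0.          1.        ]]
top 453.20688395076644 453.20688395076644 315.23258264382173 236.47312253283937 ['color', 'fx', 'fy', 'cx', 'cy', 'camera_from_world']
[[ 0.01890199 -0.99972631 -0.01378512 -0.01133379]
 [ 0.98668037  0.01642374  0.16183977 -0.54266199]
 [-0.16156907 -0.0166606   0.98672076 -1.04860712]
 [ 0.          0.          0.          1.        ]]
```

View pics/scene0.png

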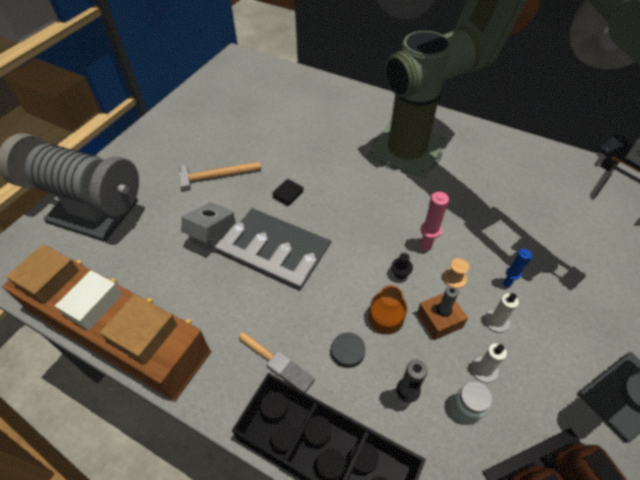

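View pics/top0.png

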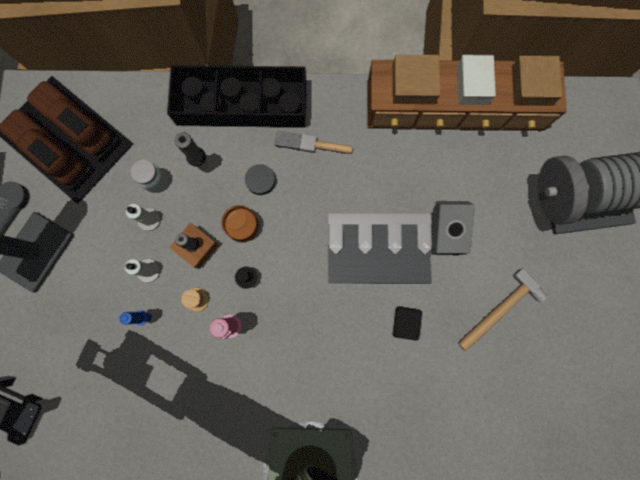

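```bash
python3 - <<'E'
import cv2
t=cv2.imread("pics/top0.png"); s=cv2.imread("pics/scene0.png")
def crop(im,x,y,w,h,k,n):
    cv2.imwrite("pics/"+n,cv2.convertScaleAbs(cv2.resize(im[y:y+h,x:x+w],None,fx=k,fy=k,interpolation=cv2.INTER_CUBIC),alpha=1.5))
crop(t,100,120,200,150,4,"t_a.png")
crop(t,110,200,160,150,4,"t_b.png")
crop(t,320,190,160,110,5,"t_rack.png")
crop(s,340,180,200,150,4,"s_a.png")
crop(s,340,260,200,150,4,"s_b.png")
crop(s,170,190,170,110,4,"s_rack.png")
E
```

```text
(no output)
```

View pics/t_a.png

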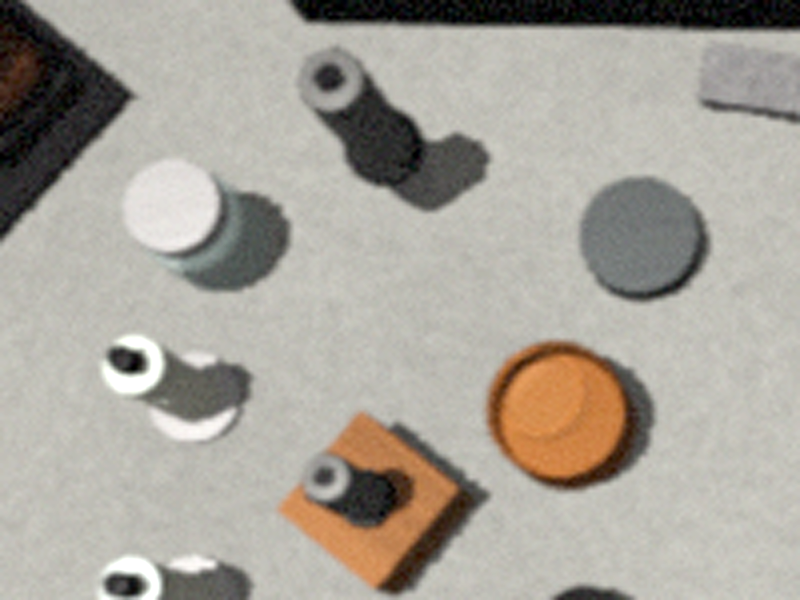

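View pics/t_b.png

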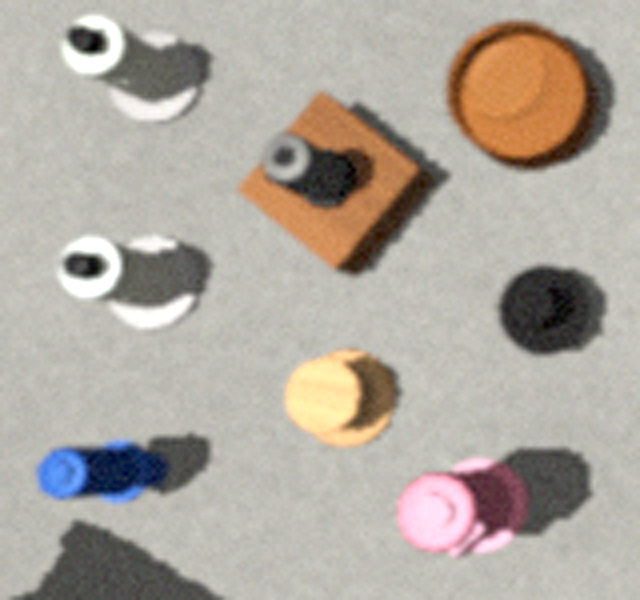

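View pics/t_rack.png

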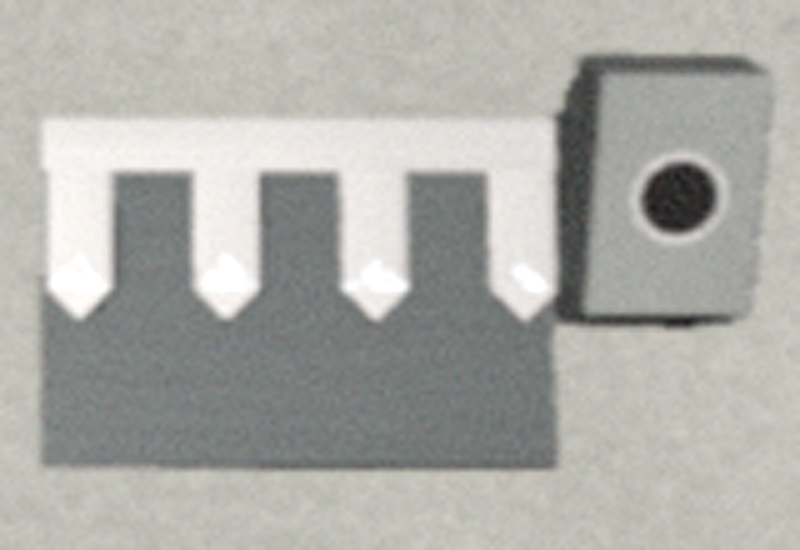

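View pics/s_a.png

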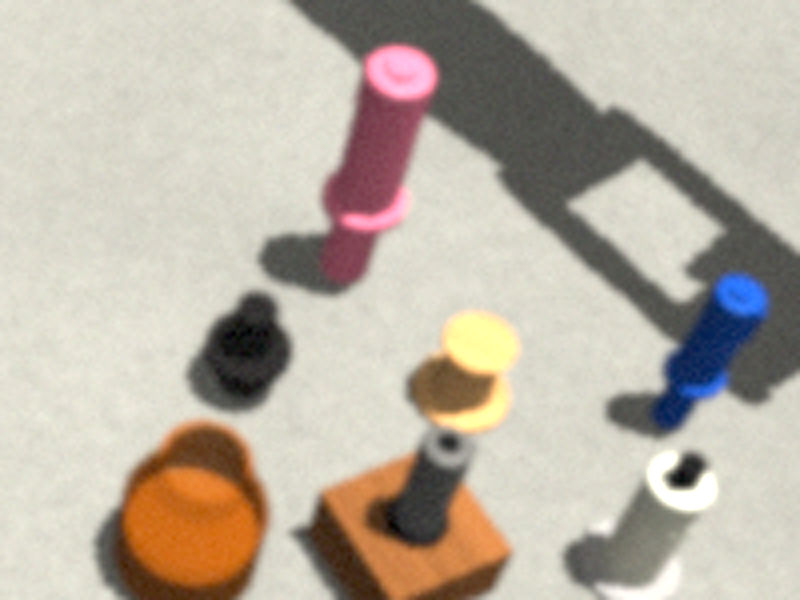

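View pics/s_b.png

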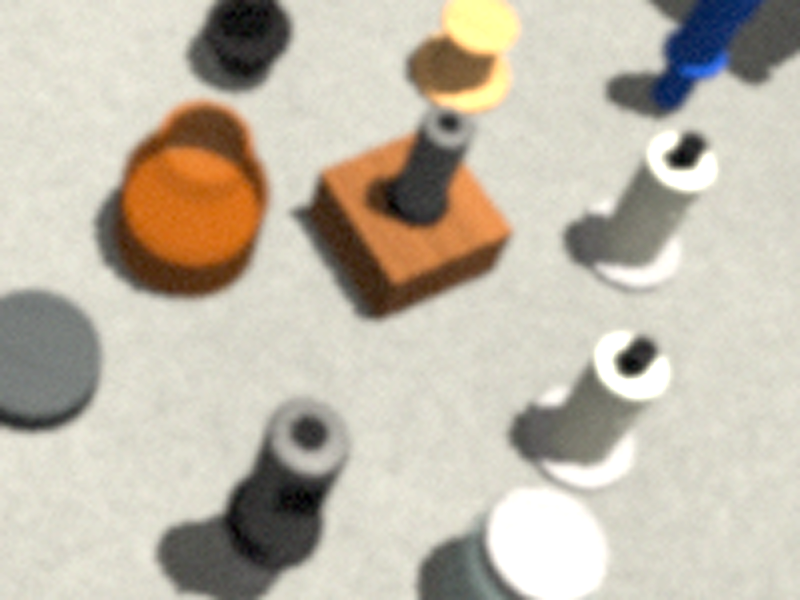

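View pics/s_rack.png

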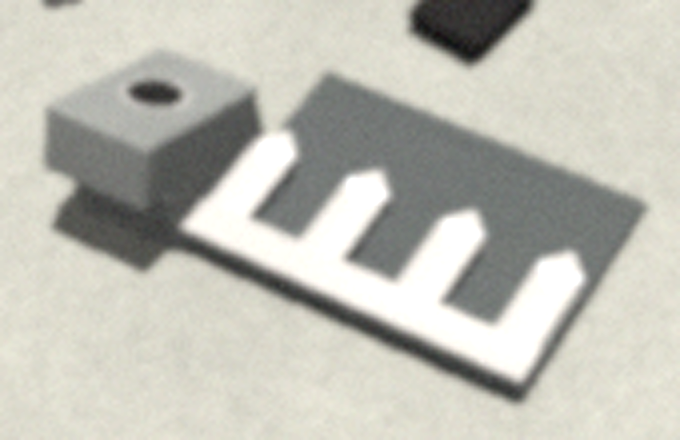

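```bash
python3 - <<'E'
import cv2
t=cv2.imread("pics/top0.png"); s=cv2.imread("pics/scene0.png")
a=cv2.resize(t[195:255,210:270],None,fx=6,fy=6,interpolation=cv2.INTER_CUBIC)
b=cv2.resize(s[275:335,360:420],None,fx=6,fy=6,interpolation=cv2.INTER_CUBIC)
c=cv2.resize(t[255:295,225:265],None,fx=9,fy=9,interpolation=cv2.INTER_CUBIC)*3
d=cv2.resize(s[245:285,380:420],None,fx=9,fy=9,interpolation=cv2.INTER_CUBIC)*3
import numpy as np
c=cv2.convertScaleAbs(cv2.resize(t[255:295,225:265],None,fx=6,fy=6),alpha=3)
d=cv2.convertScaleAbs(cv2.resize(s[245:285,380:420],None,fx=6,fy=6),alpha=3)
o=np.zeros((600,720,3),np.uint8); o[:360,:360]=a;o[:360,360:]=b;o[360:,:240]=c;o[360:,360:600]=d
cv2.imwrite("pics/fb.png",o)
E
```

```text
(no output)
```

View pics/fb.png

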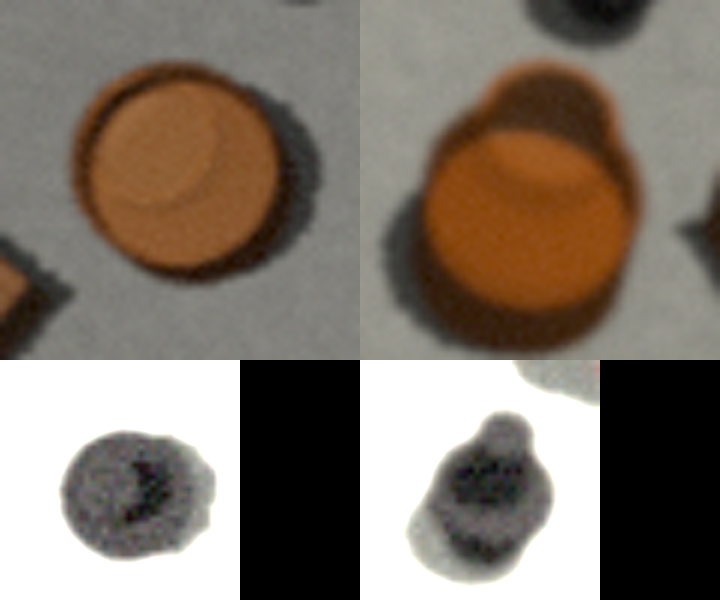

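```bash
cat > h.py <<'E'
import numpy as np, cv2
from bench import manip
from scipy.optimize import least_squares
from scipy.spatial.transform import Rotation as R
def cams(): return {n:manip.read_camera(n) for n in("scene","top")}
def proj(c,P):
    P=np.atleast_2d(P).astype(float); T=c["camera_from_world"]; q=P@T[:3,:3].T+T[:3,3]
    return np.c_[c["cx"]+c["fx"]*q[:,0]/-q[:,2], c["cy"]+c["fy"]*q[:,1]/q[:,2]]
def ray(c,u,v,z):
    T=c["camera_from_world"]; d=T[:3,:3].T@np.array([(u-c["cx"])/c["fx"],-(v-c["cy"])/c["fy"],-1.]); o=-T[:3,:3].T@T[:3,3]
    return o+d*(z-o[2])/d[2]
def tri(obs):  # obs: [(cam,u,v)]
    f=lambda p:np.concatenate([proj(c,p)[0]-[u,v] for c,u,v in obs])
    r=least_squares(f,[.4,.2,.05]); return r.x,r.fun
def fitxy(obs,p0=(.45,.2)): # obs [(cam,u,v,z)]
    f=lambda p:np.concatenate([proj(c,[p[0],p[1],z])[0]-[u,v] for c,u,v,z in obs])
    r=least_squares(f,p0); return r.x,r.fun.round(1)
def circ(p,r,z,n=40):
    a=np.linspace(0,2*np.pi,n); return np.c_[p[0]+r*np.cos(a),p[1]+r*np.sin(a),0*a+z]
CART=[(.029,0),(.029,.007),(.017,.007),(.017,.1),(.008,.12)]
FLASK=[(.042,0),(.042,.06),(.026,.085),(.026,.11),(.022,.11)]
BUNG=[(.015,0),(.02,.03),(.027,.03),(.027,.038),(.013,.038),(.013,.078)]
WAND=[(.018,.05),(.018,.055),(.014,.055),(.014,.134)]
def overlay(cs,items,win,fn,k=5,alpha=1.5):
    # items: list of (poly Nx3); win: {cam:(x,y,w,h)}
    outs=[]
    for n,(x,y,w,h) in win.items():
        im=cs[n]["color"][y:y+h,x:x+w,::-1]
        im=cv2.convertScaleAbs(cv2.resize(im,None,fx=k,fy=k,interpolation=cv2.INTER_CUBIC),alpha=alpha)
        for P in items:
            q=(proj(cs[n],P)-[x,y]+.5)*k-.5
            cv2.polylines(im,[np.round(q).astype(int).reshape(-1,1,2)],False,(0,0,255) if len(P)>2 else (0,255,0),1)
        outs.append(im)
    hh=max(o.shape[0] for o in outs); outs=[cv2.copyMakeBorder(o,0,hh-o.shape[0],0,4,0) for o in outs]
    cv2.imwrite(fn,np.hstack(outs))
def stack(p,m,dz=0): return [circ(p,r,z+dz) for r,z in m]
def rackT(q):
    x,y,a=q; M=np.eye(4); M[:3,:3]=R.from_euler('z',a).as_matrix(); M[:2,3]=x,y; return M
def rw(q,P): M=rackT(q); return np.atleast_2d(P)@M[:3,:3].T+M[:3,3]
E
cat > fit0.py <<'E'
from h import *
import pickle
cs=cams(); pickle.dump(cs,open("cs0.pkl","wb"))
T,S=cs["top"],cs["scene"]
d=lambda x0,y0,k,u,v:((x0+(u+.5)/k-.5),(y0+(v+.5)/k-.5))
tr=lambda u,v:d(320,190,5,u,v); sr=lambda u,v:d(170,190,4,u,v)
ta=lambda u,v:d(100,120,4,u,v); tb=lambda u,v:d(110,200,4,u,v); sb=lambda u,v:d(340,260,4,u,v)
obs=[(T,tr(42,467),(-.125,.126,.01)),(T,tr(556,468),(-.125,-.126,.01))]
for y,u in((.108,80),(.036,226),(-.036,377),(-.108,526)): obs.append((T,tr(u,320),(-.056,y,.027)))
for y,u in zip((.092,.052,.02,-.02,-.052,-.092),(113,192,260,339,408,487)): obs.append((T,tr(u,173),(.018,y,.027)))
obs+=[(S,sr(645,205),(-.125,.126,.01)),(S,sr(328,72),(-.125,-.126,.01))]
f=lambda q:np.concatenate([proj(c,rw(q,P)[0])[0]-uv for c,uv,P in obs])
r=least_squares(f,[.5,-.15,0]); print("rack",r.x,r.fun.round(1))
t,e=tri([(T,*tr(679,198)),(S,*sr(155,93))]); print("target",t,e, (t-rackT(r.x)[:3,3])@rackT(r.x)[:3,:3])
A=fitxy([(T,*tb(93,44),.1),(S,*sb(632,367),.1)]); B=fitxy([(T,*tb(90,266),.1),(S,*sb(682,160),.1)]); print("A",A,"B",B)
w=fitxy([(T,*ta(327,478),.134),(S,*sb(449,128),.134)]); print("wand",w)
st=[fitxy([(T,*ta(*p),.05)])[0] for p in((362,412),(463,491),(383,588),(280,508))]; print("stand",np.round(st,4),np.mean(st,0))
F=fitxy([(T,210+145/6,195+138/6,.11),(S,360+186/6,275+110/6,.11)]);print("flask",F)
b=fitxy([(T,225+120/6,255+128/6+.5,.038)]);print("bung",b)
E
python3 fit0.py
```

```text
rack [ 0.56143494 -0.1589021   0.01382074] [ 0.1 -0.4  0.7 -0.2 -0.   0.1  0.4  0.2 -0.1  0.3 -0.1  0.4 -0.2 -0.4
  0.3 -0.3 -0.2 -0.3  0.3 -0.3 -0.5 -0.2  0.1 -0.2  1.2 -0.7  0.2 -0.4]
target [ 0.55878342 -0.32708695  0.08630382] [ 0.35638737 -0.19501447  0.44342873  0.10017626] [-0.00497564 -0.16813214  0.08630382]
A (array([0.58754042, 0.42126659]), array([ 0.2, -0.1,  0.2, -0. ])) B (array([0.45765096, 0.41184901]), array([0.3, 0.3, 0.1, 0.4]))
wand (array([0.5186404 , 0.29397703]), array([-0.2, -0.7,  0.1, -0.8]))
stand [[0.5707 0.3015]
 [0.5235 0.2376]
 [0.4643 0.2822]
 [0.5113 0.3472]] [0.51746182 0.29213261]
flask (array([0.57142125, 0.18148541]), array([0.8, 0.1, 0.6, 0.4]))
bung (array([0.44304364, 0.16477024]), array([0., 0.]))
```

```bash
python3 - <<'E'
from h import *; import pickle
cs=pickle.load(open("cs0.pkl","rb"))
it=stack((.5714,.1815),FLASK)+stack((.443,.1648),BUNG)
overlay(cs,it,{"top":(205,190,70,110),"scene":(360,240,70,100)},"pics/o1.png",k=5)
it=stack((.5875,.4213),CART)+stack((.4577,.4118),CART)+stack((.518,.293),WAND)
overlay(cs,it,{"top":(115,195,110,90),"scene":(415,270,110,120)},"pics/o2.png",k=3.6)
E
```

```text
(no output)
```

View pics/o1.png

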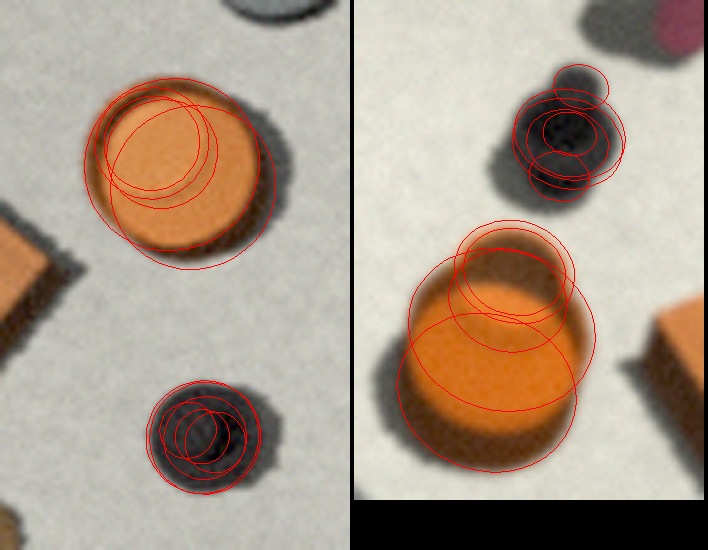

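View pics/o2.png

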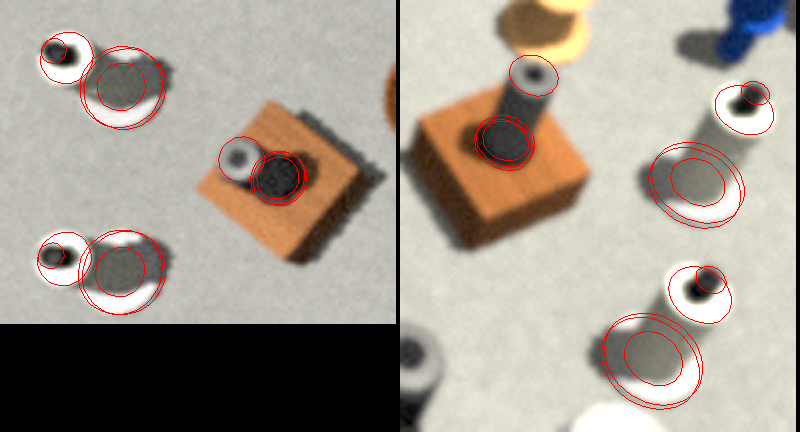

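```bash
cat >> h.py <<'E'
RACK=np.array([.5614,-.1589,.0138])
def to(*goals):
    s=manip.read_state(); q=s["eef_rot"]; M=R.from_quat([q[1],q[2],q[3],q[0]]).as_matrix(); p=s["eef_pos"]
    ya=np.degrees(np.arctan2(M[1,1],M[0,1]))
    print("t %.2f p %s yaw_y %.1f tilt %.3f w %.4f F %s q6 %.2f"%(s["t"],p.round(4),ya,np.arccos(-M[2,2]),s["width"],s["wrist_force"].round(1),s["joint_pos"][5]))
    for g in goals:
        d=(M.T@(np.array(g[:3])-p))*100; tn=-((g[3]-ya+180)%360-180) if len(g)>3 else 0
        print("  to",np.round(g,4),"->",d.round(2),"turn %.1f"%tn)
E
python3 -c "
from h import *
to((.518,.293,.21,90.8),(.518,.293,.075,90.8))"
```

```text
t 0.20 p [0.2017 0.5379 0.2047] yaw_y 69.4 tilt 0.001 w 0.0937 F [ 0.2  0.1 -0.2] q6 -0.15
  to [ 0.518  0.293  0.21  90.8  ] -> [-38.22 -11.83  -0.52] turn -21.4
  to [5.18e-01 2.93e-01 7.50e-02 9.08e+01] -> [-38.22 -11.81  12.98] turn -21.4
```

```bash
python3 -m jog '[[[-5,-1.5,0],-5,0],[[-10,-3,-0.5],-10,0],[[-15,-4.6,-0.5],-15,0],[[-20,-6.2,-0.5],-21.4,0],[[-25,-7.7,-0.5],-21.4,0],[[-30,-9.3,-0.5],-21.4,0],[[-35,-10.8,-0.5],-21.4,0],[[-38.2,-11.8,-0.5],-21.4,0],[[-38.2,-11.8,-0.5],-21.4,0],[[-38.2,-11.8,-0.5],-21.4,0]]' 
python3 - <<'E'
from h import *
cs=cams(); to((.518,.293,.075,90.8))
overlay(cs,stack((.518,.293),WAND),{"top":(160,200,80,80),"scene":(400,260,90,90)},"pics/o3.png",k=4.5)
E
```

```text
t: 1.45
eef_pos: [0.5171, 0.2937, 0.2094]
eef_rot: [-0.001, -0.007, 1.0, -0.001]
wrist_force: [-0.0, 0.1, -0.6]
width: 0.0943
t 1.55 p [0.5168 0.2943 0.2097] yaw_y 90.9 tilt 0.002 w 0.0938 F [-0.4 -0.1 -0.1] q6 -1.21
  to [5.18e-01 2.93e-01 7.50e-02 9.08e+01] -> [-0.14 -0.11 13.47] turn 0.1
```

View pics/o3.png

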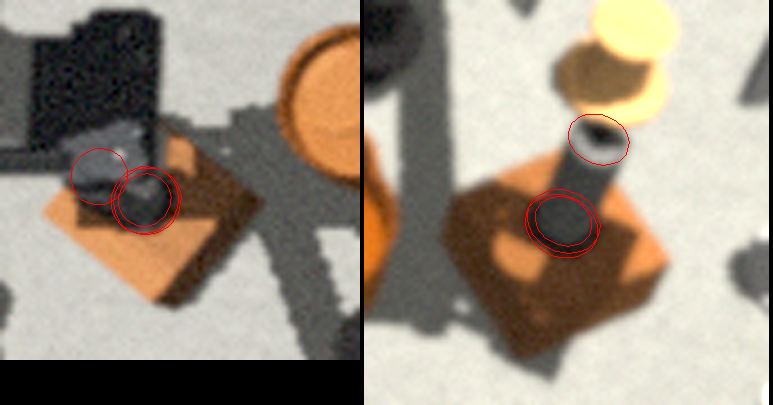

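```bash
python3 -m jog '[[[-0.1,-0.1,5],0,0],[[-0.1,-0.1,10],0,0],[[-0.1,-0.1,13.4],0,0],[[-0.1,-0.1,13.4],0,0],[[-0.1,-0.1,13.4],0,0.5],[[-0.1,-0.1,13.4],0,0.8],[[-0.1,-0.1,13.4],0,1],[[-0.1,-0.1,13.4],0,1],[[-0.1,-0.1,13.4],0,1],[[-0.1,-0.1,13.4],0,1]]' 10
python3 - <<'E'
from h import *
to()
E
```

```text
t: 2.8
eef_pos: [0.5176, 0.2931, 0.0756]
eef_rot: [-0.001, -0.008, 1.0, -0.001]
wrist_force: [0.1, 0.4, 0.1]
width: 0.0375
t 2.80 p [0.5176 0.2931 0.0756] yaw_y 90.9 tilt 0.002 w 0.0375 F [0.1 0.4 0.1] q6 -1.22
```

```bash
python3 -m jog '[[[0,0,0],0,1],[[0,0,0],0,1],[[0,0,0],0,1],[[0,0,0],0,1],[[0,0,-1],0,1],[[0,0,-2],0,1],[[0,0,-3],0,1],[[0,0,-3.6],0,1],[[0,0,-3.6],0,1],[[0,0,-3.6],0,1]]' 10
python3 - <<'E'
from h import *
to();cs=cams()
overlay(cs,[],{"top":(140,170,90,90),"scene":(390,230,90,100)},"pics/o4.png",k=4.4,alpha=2)
E
```

```text
t: 4.05
eef_pos: [0.5174, 0.293, 0.1114]
eef_rot: [-0.001, -0.008, 1.0, -0.001]
wrist_force: [0.7, 0.2, -1.4]
width: 0.0276
t 4.05 p [0.5174 0.293  0.1114] yaw_y 90.9 tilt 0.002 w 0.0276 F [ 0.7  0.2 -1.4] q6 -1.22
```

View pics/o4.png

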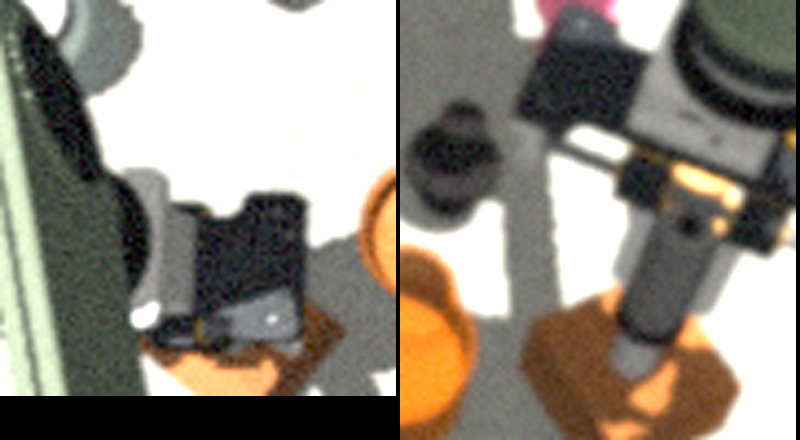

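```bash
python3 -m jog '[[[0.4,0,0],0,1],[[0.8,0,0],0,1],[[1.2,0,0],0,1],[[1.6,0,0],0,1],[[2.0,0,0],0,1],[[2.4,0,0],0,1],[[2.8,0,0],0,1],[[3.2,0,0],0,1],[[3.6,0,0],0,1],[[4.0,0,0],0,1],[[4.0,0,0],0,1]]' 10
python3 - <<'E'
from h import *
to();cs=cams()
overlay(cs,[],{"top":(140,170,90,90),"scene":(390,230,90,100)},"pics/o5.png",k=4.4,alpha=2)
E
```

```text
t: 5.52
eef_pos: [0.4766, 0.2922, 0.1111]
eef_rot: [-0.002, -0.008, 1.0, -0.001]
wrist_force: [1.0, 0.2, -1.1]
width: 0.0277
t 5.53 p [0.4766 0.2922 0.1111] yaw_y 90.9 tilt 0.004 w 0.0277 F [ 1.   0.2 -1.1] q6 -1.19
```

View pics/o5.png

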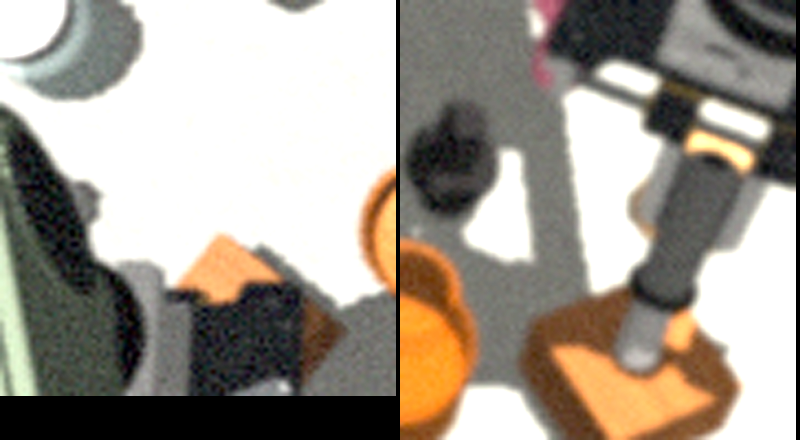

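```bash
python3 -m jog '[[[4.0,0,0],0,1],[[0,0,0],0,1],[[0,0,-2],0,1],[[0,0,-6],0,1],[[0,0,-11],0,1],[[0,0,-11],0,1]]' 40
python3 - <<'E'
from h import *
g=rw(RACK,[-.069,-.168,.202])[0]; print(g)
to((*g,90.8))
E
```

```text
t: 6.38
eef_pos: [0.48, 0.2936, 0.2263]
eef_rot: [0.003, -0.008, 1.0, 0.001]
wrist_force: [0.4, 0.4, -2.9]
width: 0.0275
[ 0.4947249  -0.32783617  0.202     ]
t 6.38 p [0.48   0.2936 0.2263] yaw_y 90.9 tilt 0.006 w 0.0275 F [ 0.4  0.4 -2.9] q6 -1.19
  to [ 0.4947 -0.3278  0.202  90.8   ] -> [ -0.45 -62.16   2.31] turn 0.1
```

```bash
python3 -m jog '[[[0,-2,-1],0,1],[[0,-6,-2],0,1],[[0,-11,-2],0,1],[[0,-16,-2],0,1],[[0,-21,-2],0,1],[[0,-26,-2],0,1],[[0,-31,-2],0,1],[[0,-36,-2],0,1],[[0,-41,-2],0,1],[[0,-45,-2],0,1],[[0,-48,-2],0,1],[[0,-48,-2],0,1]]' 40
python3 - <<'E'
from h import *
cs=cams();s=manip.read_state()
g=rw(RACK,[-.069,-.168,.202])[0]
to((*g,90.8))
overlay(cs,[],{"top":(330,160,130,150),"scene":(210,100,130,150)},"pics/o6.png",k=3,alpha=2)
E
```

```text
t: 7.88
eef_pos: [0.4858, -0.1884, 0.2437]
eef_rot: [0.001, -0.006, 1.0, 0.002]
wrist_force: [0.1, 0.4, -1.1]
width: 0.0277
t 7.97 p [ 0.4863 -0.1861  0.2441] yaw_y 90.9 tilt 0.005 w 0.0279 F [-0.3  1.3 -0.6] q6 -2.12
  to [ 0.4947 -0.3278  0.202  90.8   ] -> [ -0.62 -14.2    4.15] turn 0.1
```

View pics/o6.png

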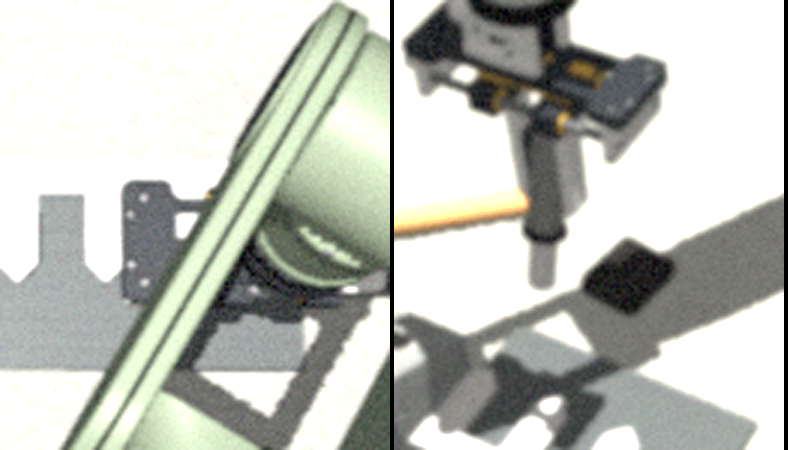

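```bash
cat > wfit.py <<'E'
from h import *
def wfit(c,G,nose,coll):
    def f(p):
        th,a,ph=p; u=np.array([-np.sin(th),-np.sin(ph)*np.cos(th),np.cos(th)*np.cos(ph)])
        return np.concatenate([proj(c,G+(h-a)*u)[0]-uv for h,uv in((0,nose),(.0485,coll))])
    r=least_squares(f,[.4,.09,0]); return r.x,r.fun
E
python3 - <<'E'
from wfit import *
cs=cams(); s=manip.read_state(); G=s["eef_pos"]+[0,0,.019]
x,e=wfit(cs["scene"],G,(210+(541-394)/3,100+280/3),(210+(545-394)/3,100+231/3)); print(x,e)
th,a,ph=x; u=np.array([-np.sin(th),-np.sin(ph)*np.cos(th),np.cos(th)*np.cos(ph)]); v=np.array([0,1,0]);v=v-u*(u@v);v/=np.linalg.norm(v);w=np.cross(u,v)
C=lambda r,h:np.array([G+(h-a)*u+r*(np.cos(t)*v+np.sin(t)*w) for t in np.linspace(0,6.3,40)])
overlay(cs,[C(.011,0),C(.018,.046),C(.018,.051),C(.014,.13)],{"scene":(225,120,80,90)},"pics/o7.png",k=6,alpha=1.7)
E
```

```text
[ 0.22501863  0.09002025 -0.12570686] [-0.35599004 -0.05366964  0.74802338  0.11277323]
```

View pics/o7.png

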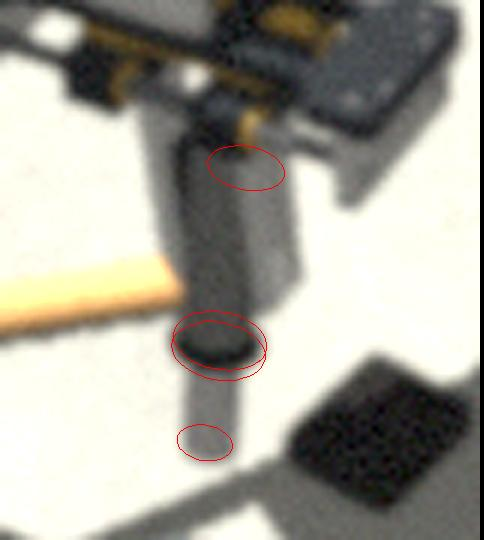

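```bash
cat > wfit.py <<'E'
from h import *
def U(th): return np.array([-np.sin(th)*np.cos(.0138),-np.sin(th)*.0138,np.cos(th)])
def wfit(c,G,nose,coll):
    def f(p):
        th,a,dy=p; u=U(th)
        return np.concatenate([proj(c,G+[0,dy/10,0]+(h-a)*u)[0]-uv for h,uv in((0,nose),(.0485,coll))])
    r=least_squares(f,[.4,.09,0]); return r.x,r.fun
def show(cs,G,x,fn,win,k=6):
    th,a,dy=x; u=U(th); v=np.array([0,1,0]);w=np.cross(u,v)
    C=lambda r,h:np.array([G+[0,dy/10,0]+(h-a)*u+r*(np.cos(t)*v+np.sin(t)*w) for t in np.linspace(0,6.3,40)])
    overlay(cs,[C(.011,0),C(.018,.046),C(.018,.051),C(.014,.13)],win,fn,k=k,alpha=1.7)
E
python3 - <<'E'
from wfit import *
cs=cams(); s=manip.read_state(); G=s["eef_pos"]+[0,0,.019]; print(s["eef_pos"])
d=lambda u,v:(225+(u+.5)/6-.5,120+(v+.5)/6-.5)
x,e=wfit(cs["scene"],G,d(210,445),d(217,341)); print(x,e)
show(cs,G,x,"pics/o7.png",{"scene":(225,120,80,90)})
E
```

```text
[ 0.48742424 -0.18532153  0.24514061]
[ 0.2745848   0.0863432  -0.05233012] [ 0.17660397  0.19983026 -0.17622196 -0.18919446]
```

View pics/o7.png

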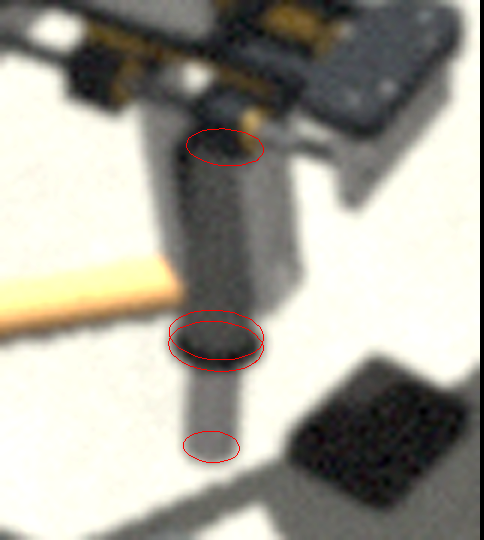

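```bash
python3 -m jog '[[[0,0,0],10,1],[[0,0,0],20,1],[[0,0,0],30,1],[[0,0,0],40,1],[[0,0,0],50,1],[[0,0,0],60,1],[[0,0,0],60,1],[[0,0,0],60,1],[[0,0,0],60,1]]' 40
python3 - <<'E'
from h import *
to();cs=cams();to()
overlay(cs,[],{"scene":(215,100,100,100)},"pics/o8.png",k=6,alpha=1.7)
E
```

```text
t: 9.3
eef_pos: [0.4874, -0.1851, 0.2452]
eef_rot: [0.002, 0.492, 0.871, 0.002]
wrist_force: [0.3, -0.3, -1.0]
width: 0.0273
t 9.30 p [ 0.4874 -0.1851  0.2452] yaw_y 31.1 tilt 0.005 w 0.0273 F [ 0.3 -0.3 -1. ] q6 -1.08
t 9.40 p [ 0.4875 -0.1852  0.2452] yaw_y 31.1 tilt 0.005 w 0.0277 F [-0.5 -0.4 -1.7] q6 -1.07
```

View pics/o8.png

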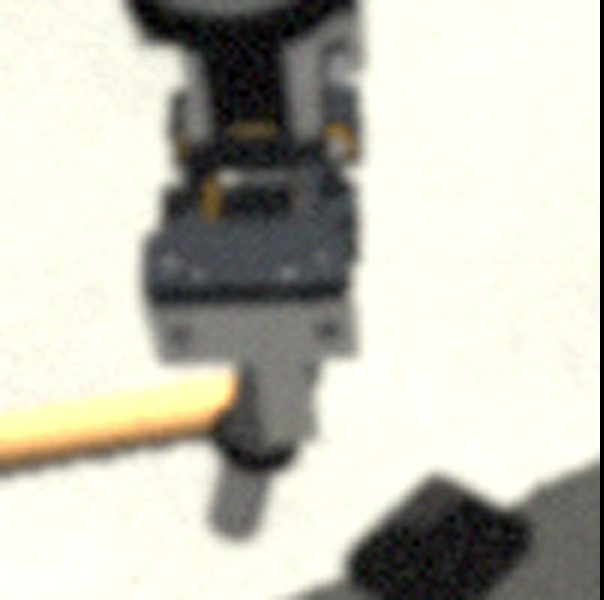

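```bash
python3 - <<'E'
from h import *
cs=cams(); s=manip.read_state(); G=s["eef_pos"]+[0,0,.019]
al=np.radians(121.1); tx=np.array([np.cos(al),np.sin(al),0]); ty=np.array([tx[1],-tx[0],0])
d=lambda u,v:(215+(u+.5)/6-.5,100+(v+.5)/6-.5)
U=lambda th:np.sin(th)*tx+np.array([0,0,np.cos(th)])
P=lambda h,x:G+x[2]/10*tx+(h-x[1])*U(x[0])
f=lambda x:np.r_[np.concatenate([proj(cs["scene"],P(h,x))[0]-uv for h,uv in((0,d(233,528)),(.0485,d(256,448)))]),x[2]*10]
r=least_squares(f,[.4,.09,0]);x=r.x;print(x,r.fun)
u=U(x[0]);w=np.cross(u,ty)
C=lambda rr,h:np.array([P(h,x)+rr*(np.cos(t)*ty+np.sin(t)*w) for t in np.linspace(0,6.3,40)])
overlay(cs,[C(.011,0),C(.018,.046),C(.018,.051),C(.014,.13)],{"scene":(215,100,100,100)},"pics/o9.png",k=6,alpha=1.7)
E
```

```text
[ 0.32536988  0.0849707  -0.04958966] [-0.18322722  0.46539013  0.29319189 -0.39772314 -0.49589663]
```

View pics/o9.png

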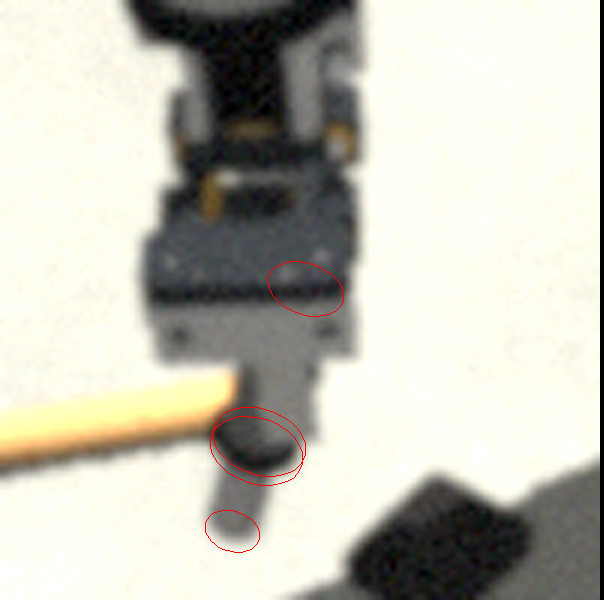

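```bash
python3 - <<'E'
from h import *
cs=cams()
overlay(cs,[],{"scene":(242,160,30,34)},"pics/o10.png",k=17,alpha=1.7)
E
```

```text
(no output)
```

View pics/o10.png

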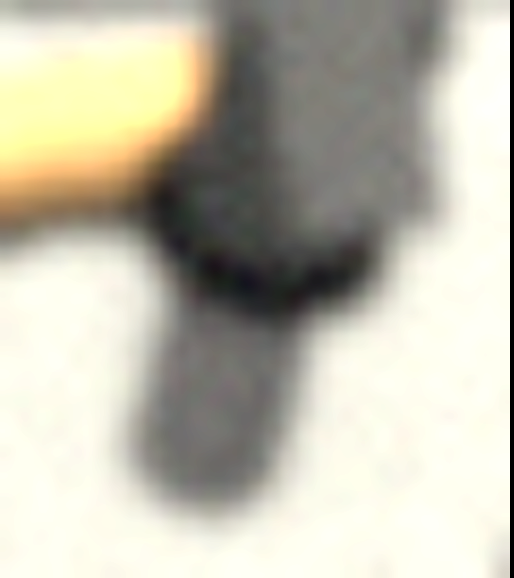

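```bash
python3 - <<'E'
from h import *
cs=cams(); s=manip.read_state(); G=s["eef_pos"]+[0,0,.019]
al=np.radians(121.1); tx=np.array([np.cos(al),np.sin(al),0])
for th in(0,.1,.2,.25,.3,.35,.4,.45):
    U=np.sin(th)*tx+np.array([0,0,np.cos(th)])
    a=proj(cs["scene"],[G-.09*U,G-.045*U]); d=a[1]-a[0]; print(th,a.round(1).tolist(),d[0]/-d[1],np.hypot(*d))
E
```

```text
0 [[267.1, 190.3], [265.2, 176.8]] -0.14078468796541346 13.600590618883194
0.1 [[263.3, 190.3], [263.3, 176.8]] -0.0055645550563794164 13.476237348350994
0.2 [[259.6, 190.1], [261.3, 176.7]] 0.13101621592781518 13.476907215875515
0.25 [[257.7, 189.8], [260.3, 176.6]] 0.20069397233802927 13.524918414805951
0.3 [[255.8, 189.5], [259.4, 176.4]] 0.27179873342735855 13.604288066799938
0.35 [[254.0, 189.2], [258.4, 176.2]] 0.3447429780961529 13.714179437954844
0.4 [[252.1, 188.8], [257.5, 176.0]] 0.4199798194910729 13.853373614194886
0.45 [[250.3, 188.3], [256.5, 175.8]] 0.498015141553208 14.020309469686644
```

```bash
python3 - <<'E'
from h import *
to((*rw(RACK,[-.015,.023,.18])[0],.8),(*rw(RACK,[-.015,.023,.0816])[0],.8))
E
```

```text
t 9.70 p [ 0.4874 -0.1854  0.2452] yaw_y 31.0 tilt 0.005 w 0.0276 F [-0.6 -0.7 -1.7] q6 -1.07
  to [ 0.5461 -0.1361  0.18    0.8   ] -> [1.2  7.53 6.56] turn 30.2
  to [ 0.5461 -0.1361  0.0816  0.8   ] -> [ 1.21  7.48 16.4 ] turn 30.2
```

```bash
python3 -m jog '[[[0.6,3.7,3],10,1],[[1.2,7.5,6.5],20,1],[[1.2,7.5,6.5],30.2,1],[[1.2,7.5,6.5],30.2,1],[[1.2,7.5,6.5],30.2,1]]' 40
python3 - <<'E'
from h import *
to((*rw(RACK,[-.015,.023,.0816])[0],.8))
cs=cams()
overlay(cs,[],{"top":(340,160,100,120),"scene":(180,120,140,150)},"pics/o11.png",k=3.3,alpha=1.7)
E
```

```text
t: 10.32
eef_pos: [0.5461, -0.1367, 0.1812]
eef_rot: [0.001, 0.701, 0.713, 0.003]
wrist_force: [-0.1, -0.4, -1.3]
width: 0.0276
t 10.32 p [ 0.5461 -0.1367  0.1812] yaw_y 0.9 tilt 0.006 w 0.0276 F [-0.1 -0.4 -1.3] q6 -0.42
  to [ 0.5461 -0.1361  0.0816  0.8   ] -> [ 0.04 -0.06  9.96] turn 0.1
```

View pics/o11.png

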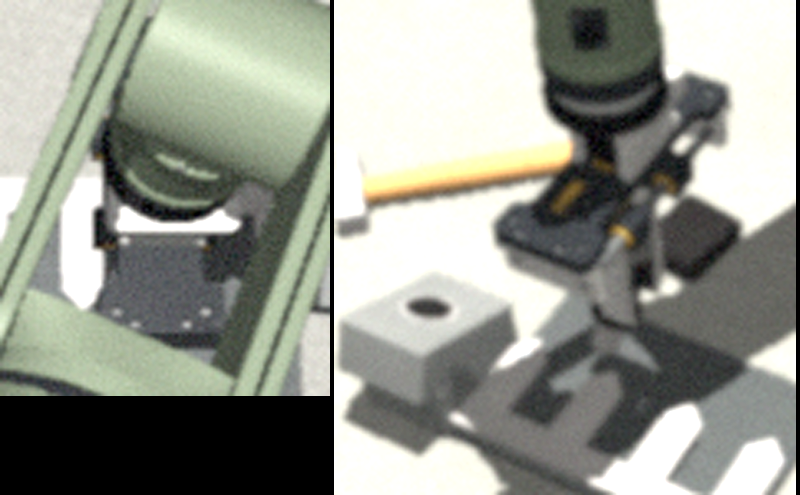

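```bash
python3 -m jog '[[[0,0,3],0,1],[[0,0,6],0,1],[[0,0,8],0,1],[[0,0,9],0,1],[[0,0,9.7],0,1],[[0,0,9.9],0,1],[[0,0,9.9],0,1]]' 40
python3 - <<'E'
from h import *
to((*rw(RACK,[-.015,.0445,.0816])[0],.8))
cs=cams()
overlay(cs,[],{"scene":(180,120,140,150)},"pics/o12.png",k=4,alpha=1.7)
E
```

```text
t: 11.3
eef_pos: [0.5472, -0.1369, 0.0831]
eef_rot: [0.002, 0.702, 0.712, 0.003]
wrist_force: [-0.2, -0.5, -1.5]
width: 0.0274
t 11.30 p [ 0.5472 -0.1369  0.0831] yaw_y 0.9 tilt 0.007 w 0.0274 F [-0.2 -0.5 -1.5] q6 -0.42
  to [ 0.5458 -0.1146  0.0816  0.8   ] -> [ 2.23 -0.11  0.15] turn 0.1
```

View pics/o12.png

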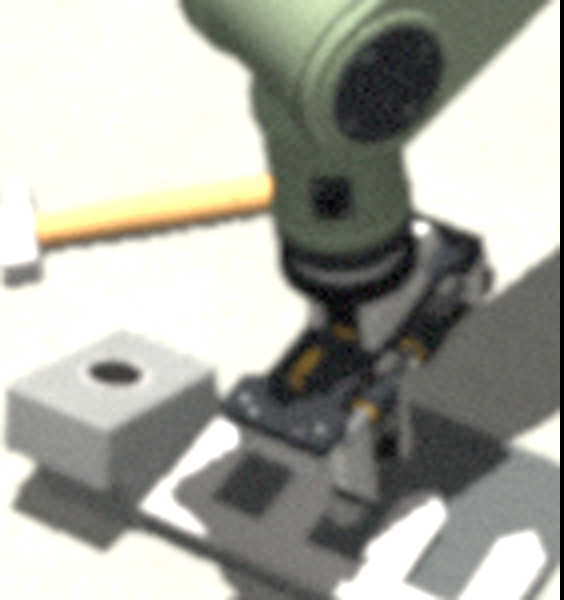

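```bash
python3 -m jog '[[[0,0,0.1],0,1],[[0.4,0,0.1],0,1],[[0.8,0,0.1],0,1],[[1.2,0,0.1],0,1],[[1.5,0,0.1],0,1],[[1.8,0,0.1],0,1],[[2.1,0,0.1],0,1],[[2.2,0,0.1],0,1],[[2.2,0,0.1],0,1]]' 8
python3 -m jog '[[[0,0,0],0,1],[[0,0,0],0,1],[[0,0,0],0,1],[[0,0,-2],0,1],[[0,0,-6],0,1],[[0,0,-10],0,1],[[0,0,-14],0,1],[[0,0,-14],0,1]]' 40
python3 - <<'E'
from h import *
to((.4875,-.185,.245,31))
E
```

```text
t: 12.52
eef_pos: [0.547, -0.115, 0.0822]
eef_rot: [0.002, 0.702, 0.712, 0.003]
wrist_force: [0.0, -2.0, -2.5]
width: 0.0277
t: 13.52
eef_pos: [0.5485, -0.1155, 0.2264]
eef_rot: [0.006, 0.702, 0.713, 0.005]
wrist_force: [0.0, 0.1, -0.6]
width: 0.0278
t 13.53 p [ 0.5485 -0.1155  0.2264] yaw_y 0.9 tilt 0.016 w 0.0278 F [ 0.   0.1 -0.6] q6 -0.38
  to [ 0.4875 -0.185   0.245  31.    ] -> [-6.86 -6.18 -1.95] turn -30.1
```

```bash
python3 -m jog '[[[-3.4,-3.1,-1],-10,1],[[-6.9,-6.2,-2],-20,1],[[-6.9,-6.2,-2],-30,1],[[-6.9,-6.2,-2],-30,1],[[-6.9,-6.2,-2],-30,1],[[-6.9,-6.2,-2],-30,1]]' 40
python3 - <<'E'
from h import *
cs=cams(); to(); s=manip.read_state()
G=s["eef_pos"]+[0,0,.019]
al=np.radians(121.1); tx=np.array([np.cos(al),np.sin(al),0])
overlay(cs,[],{"scene":(228,150,50,50)},"pics/o13.png",k=12,alpha=1.7)
for th in(.3,.35,.4,.45,.5,.55):
    U=np.sin(th)*tx+np.array([0,0,np.cos(th)])
    a=proj(cs["scene"],[G-.0865*U,G-.038*U]); d=a[1]-a[0]; print(th,((a-[228,150])*12).round(0).tolist(),d[0]/-d[1])
E
```

```text
t: 14.28
eef_pos: [0.4873, -0.1847, 0.2447]
eef_rot: [0.006, 0.493, 0.87, 0.004]
wrist_force: [0.7, -0.1, -0.9]
width: 0.0272
t 14.38 p [ 0.4874 -0.1849  0.2451] yaw_y 30.9 tilt 0.015 w 0.0276 F [-0.1 -0.3 -0.8] q6 -1.07
0.3 [[339.0, 464.0], [386.0, 293.0]] 0.27228621441376955
0.35 [[318.0, 460.0], [376.0, 291.0]] 0.3452443323385261
0.4 [[296.0, 455.0], [366.0, 288.0]] 0.42049537472672854
0.45 [[275.0, 449.0], [357.0, 286.0]] 0.49854530981883
0.5 [[255.0, 443.0], [347.0, 283.0]] 0.5799677310374559
0.55 [[234.0, 436.0], [338.0, 280.0]] 0.6654223939004084
```

View pics/o13.png

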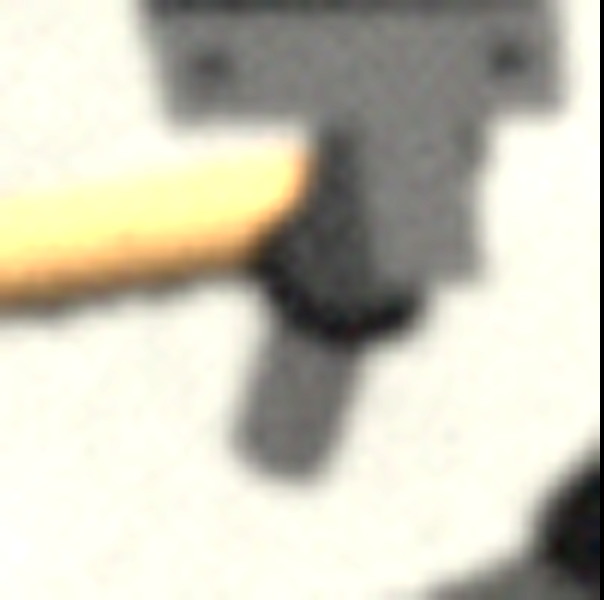

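```bash
cat > tilt.py <<'E'
from h import *
def model_mid(c,G,al,th,a,off,rows):
    tx=np.array([np.cos(al),np.sin(al),0]);ty=np.array([tx[1],-tx[0],0])
    u=np.sin(th)*tx+np.array([0,0,np.cos(th)]); w=np.cross(u,ty)
    K=8; im=np.zeros((480*1,640),np.uint8)
    pts=[]
    for h in(0,.046): pts+= [G+off*tx+(h-a)*u+.011*(np.cos(t)*ty+np.sin(t)*w) for t in np.linspace(0,6.28,60)]
    hull=cv2.convexHull(proj(c,np.array(pts)).astype(np.float32)).reshape(-1,2)
    out=[]
    for r in rows:
        xs=[]
        for p,q in zip(hull,np.roll(hull,-1,0)):
            if (p[1]-r)*(q[1]-r)<0: xs.append(p[0]+(q[0]-p[0])*(r-p[1])/(q[1]-p[1]))
        out.append((min(xs),max(xs)) if len(xs)>1 else (np.nan,np.nan))
    return np.array(out),hull[:,1].max()
def edges(c,rows,x0,x1):
    g=cv2.cvtColor(c["color"],cv2.COLOR_RGB2GRAY).astype(float); out=[]
    for r in rows:
        l=g[r,x0:x1]; bg=np.median(np.r_[l[:4],l[-4:]]); m=l.min(); h=(bg+np.partition(l,3)[:4].mean())/2
        i=np.where(l<h)[0]; a,b=i[0],i[-1]
        out.append((x0+a-(h-l[a])/(l[a-1]-l[a]), x0+b+(h-l[b])/(l[b+1]-l[b])))
    return np.array(out)
E
python3 - <<'E'
from tilt import *
cs=cams();c=cs["scene"]; s=manip.read_state(); G=s["eef_pos"]+[0,0,.019]; al=np.radians(120.9)
rows=np.arange(179,187); e=edges(c,rows,242,264); print(e.round(1).tolist())
f=lambda x:(model_mid(c,G,al,x[0],.0865,x[1]/10,rows)[0]-e).ravel()
r=least_squares(f,[.35,-.05],diff_step=1e-3); print(r.x,r.fun.round(2),model_mid(c,G,al,r.x[0],.0865,r.x[1]/10,rows)[1])
E
```

```text
[[249.0, 258.5], [248.3, 258.0], [248.1, 257.7], [247.8, 257.2], [247.5, 256.9], [247.2, 256.5], [246.8, 255.9], [246.7, 255.6]]
[ 0.31930381 -0.116389  ] [-0.59 -0.14 -0.24  0.03 -0.28  0.08 -0.22  0.29 -0.23  0.26 -0.2   0.39
 -0.11  0.62 -0.29  0.64] 192.05872
```

```bash
python3 -m jog '[[[0,0,0],10,1],[[0,0,0],20,1],[[0,0,0],30,1],[[0,0,0],40,1],[[0,0,0],50,1],[[0,0,0],60,1],[[0,0,0],70,1],[[0,0,0],80,1],[[0,0,0],90,1],[[0,0,0],100,1],[[0,0,0],110,1],[[0,0,0],120,1]]' 40
python3 -m jog '[[[0,0,0],10,1],[[0,0,0],20,1],[[0,0,0],30,1],[[0,0,0],40,1],[[0,0,0],50,1],[[0,0,0],60,1],[[0,0,0],60,1],[[0,0,0],60,1],[[0,0,0],60,1]]' 40
python3 - <<'E'
from tilt import *
cs=cams();to((.4874,-.1849,.245,-149.1));
overlay(cs,[],{"scene":(228,150,50,50)},"pics/o14.png",k=12,alpha=1.7)
E
```

```text
t: 15.98
eef_pos: [0.4876, -0.185, 0.2454]
eef_rot: [0.0, 1.0, 0.005, 0.008]
wrist_force: [-0.5, -0.7, -1.1]
width: 0.0277
t: 17.1
eef_pos: [0.4876, -0.185, 0.2454]
eef_rot: [-0.004, 0.869, -0.495, 0.007]
wrist_force: [0.6, 0.2, -0.4]
width: 0.0276
t 17.20 p [ 0.4876 -0.185   0.2454] yaw_y -149.4 tilt 0.016 w 0.0275 F [ 0.1 -0.9 -2.3] q6 2.07
  to [   0.4874   -0.1849    0.245  -149.1   ] -> [-0.02  0.01  0.04] turn -0.3
```

View pics/o14.png

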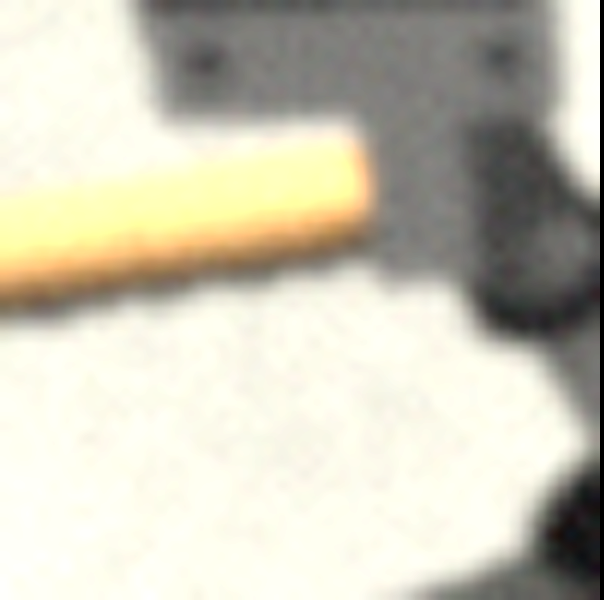

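```bash
python3 - <<'E'
from tilt import *
cs=cams()
import pickle; s=manip.read_state(); pickle.dump((cs,s["eef_pos"]),open("flip.pkl","wb"))
overlay(cs,[],{"scene":(258,150,50,50)},"pics/o15.png",k=12,alpha=1.7)
E
```

```text
(no output)
```

View pics/o15.png

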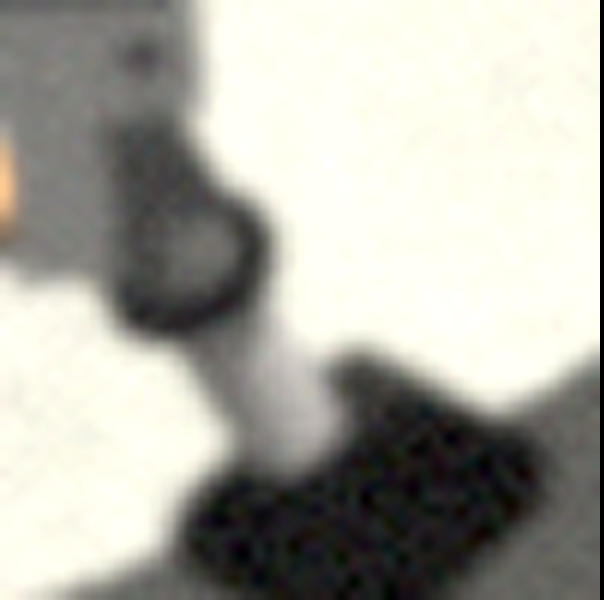

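```bash
python3 -m jog '[[[0,0,0],-10,1],[[0,0,0],-20,1],[[0,0,0],-30,1],[[0,0,0],-40,1],[[0,0,0],-50,1],[[0,0,0],-60,1],[[0,0,0],-70,1],[[0,0,0],-80,1],[[0,0,0],-90,1],[[0,0,0],-100,1],[[0,0,0],-110,1],[[0,0,0],-120,1]]' 40
python3 -m jog '[[[0,0,0],-10,1],[[0,0,0],-20,1],[[0,0,0],-30,1],[[0,0,0],-40,1],[[0,0,0],-50,1],[[0,0,0],-60,1],[[0,0,0],-70,1],[[0,0,0],-80,1],[[0,0,0],-90,1],[[0,0,0],-100,1],[[0,0,0],-110,1],[[0,0,0],-119,1]]' 40
python3 - <<'E'
from tilt import *
to((*rw(RACK,[-.06,-.168,.245])[0],90.8),(*rw(RACK,[-.06,-.168,.2058])[0],90.8))
E
```

```text
t: 18.8
eef_pos: [0.4876, -0.185, 0.2454]
eef_rot: [0.004, 0.862, 0.507, 0.007]
wrist_force: [0.6, 1.1, -1.9]
width: 0.0279
t: 20.3
eef_pos: [0.4876, -0.185, 0.2454]
eef_rot: [0.008, -0.002, 1.0, -0.0]
wrist_force: [0.3, -0.1, -1.6]
width: 0.0277
t 20.30 p [ 0.4876 -0.185   0.2454] yaw_y 90.3 tilt 0.016 w 0.0277 F [ 0.3 -0.1 -1.6] q6 -2.11
  to [ 0.5037 -0.3277  0.245  90.8   ] -> [ -1.55 -14.28   0.08] turn -0.5
  to [ 0.5037 -0.3277  0.2058 90.8   ] -> [ -1.49 -14.28   4.  ] turn -0.5
```

```bash
python3 -m jog '[[[-0.5,-4,0],0,1],[[-1,-8,0],0,1],[[-1.5,-12,0],0,1],[[-1.5,-14.3,0.5],0,1],[[-1.5,-14.3,2],0,1],[[-1.5,-14.3,4],0,1],[[-1.5,-14.3,4],0,1],[[-1.5,-14.3,4],0,1],[[-1.5,-14.3,4],0,1]]' 40
python3 - <<'E'
from tilt import *
cs=cams()
to((*rw(RACK,[-.06,-.168,.2058])[0],90.8))
overlay(cs,[],{"scene":(170,120,100,110)},"pics/o16.png",k=5,alpha=1.7)
E
```

```text
t: 21.42
eef_pos: [0.5044, -0.3278, 0.2068]
eef_rot: [0.009, -0.003, 1.0, -0.001]
wrist_force: [-1.7, 0.5, -1.0]
width: 0.0273
t 21.52 p [ 0.5043 -0.328   0.2067] yaw_y 90.3 tilt 0.017 w 0.0277 F [ 0.8  0.1 -1.6] q6 -2.30
  to [ 0.5037 -0.3277  0.2058 90.8   ] -> [0.06 0.03 0.09] turn -0.5
```

View pics/o16.png

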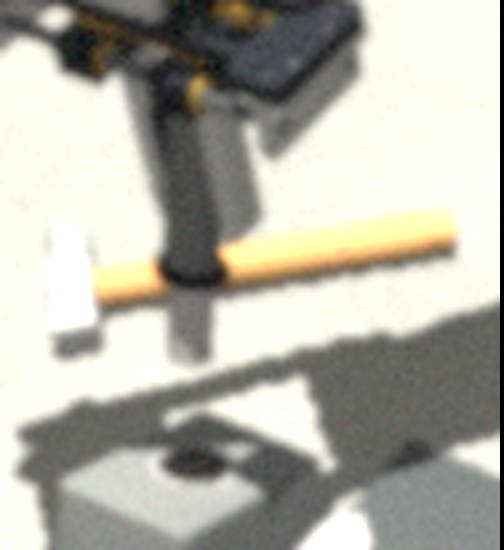

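```bash
python3 - <<'E'
from tilt import *
cs=cams();c=cs["scene"]; s=manip.read_state(); M=rackT(RACK)[:3,:3]
G=s["eef_pos"]+[0,0,.019]+M@[.0095,0,0]
T=rw(RACK,[-.005,-.168,.0855])[0]
d=lambda P:((proj(c,P)[0]-[170,120]+.5)*5-.5).round()
print("T",d(T))
for th in(.25,.3,.35,.4,.45):
    u=M@[-np.sin(th),0,np.cos(th)]; N=G-.088*u; r=T-N
    print(th,"nose",d(N),"coll",d(N+.0485*u),"target in wand: z %.3f x %.3f"%(r@u,r@(M@[np.cos(th),0,np.sin(th)])))
E
```

```text
T [197. 468.]
0.25 nose [202. 364.] coll [198. 282.] target in wand: z -0.059 x 0.009
0.3 nose [197. 368.] coll [195. 283.] target in wand: z -0.059 x 0.002
0.35 nose [191. 372.] coll [192. 285.] target in wand: z -0.059 x -0.006
0.4 nose [185. 375.] coll [190. 286.] target in wand: z -0.058 x -0.013
0.45 nose [180. 378.] coll [187. 287.] target in wand: z -0.058 x -0.020
```

```bash
python3 -m jog '[[[0.3,0,0.2],0,1],[[0.3,0,0.2],0,1],[[0.3,0,0.2],0,1],[[0.3,0,0.2],0,1],[[0.3,0,0.2],0,1],[[0.3,0,0.2],0,1],[[0.3,0,0.2],0,1],[[0.3,0,0.2],0,1],[[0.3,0,0.2],0,1],[[0.3,0,0.2],0,1],[[0.3,0,0.2],0,1],[[0.3,0,0.2],0,1]]' 40
python3 -m jog '[[[0,0,0],0,1],[[0,0,0],0,1],[[0,0,0],0,1],[[0,0,0],0,1],[[0,0,0],0,1],[[0,0,0],0,1],[[0,0,0],0,1],[[0,0,0],0,1],[[0,0,0],0,1],[[0,0,0],0,1],[[0,0,0],0,1],[[0,0,0],0,1]]' 40
python3 - <<'E'
from tilt import *
cs=cams()
to()
overlay(cs,[],{"scene":(190,160,50,65)},"pics/o17.png",k=9,alpha=1.7)
overlay(cs,[],{"top":(400,130,130,150)},"pics/o18.png",k=4,alpha=1.7)
E
```

```text
t: 23.12
eef_pos: [0.5011, -0.328, 0.2044]
eef_rot: [0.008, -0.002, 1.0, -0.001]
wrist_force: [-0.1, -0.3, -1.4]
width: 0.0274
t: 24.62
eef_pos: [0.5011, -0.3281, 0.2044]
eef_rot: [0.008, -0.002, 1.0, -0.001]
wrist_force: [0.1, -0.6, -1.4]
width: 0.0278
t 24.73 p [ 0.5011 -0.3281  0.2044] yaw_y 90.3 tilt 0.017 w 0.0277 F [ 0.4  0.9 -1.9] q6 -2.31
```

View pics/o17.png

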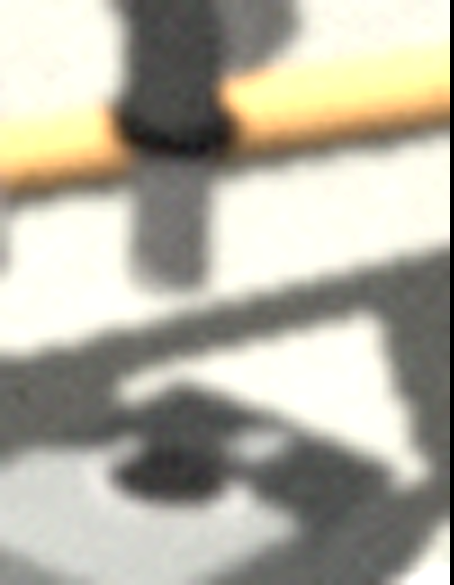

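View pics/o18.png

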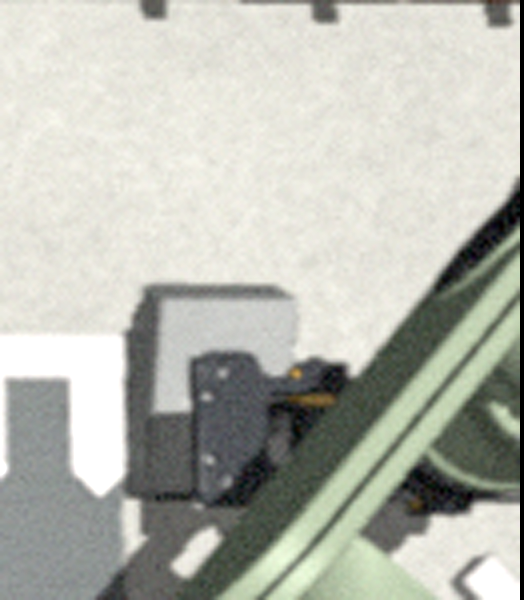

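```bash
python3 -m jog '[[[0.2,0,0],0,1],[[0.4,0,0],0,1],[[0.6,0,0],0,1],[[0.7,0,0],0,1],[[0.7,0,0],0,1],[[0.7,0,0],0,1],[[0.7,0,0],0,1],[[0.7,0,0],0,1],[[0.7,0,0],0,1],[[0.7,0,0],0,1],[[0.7,0,0],0,1],[[0.7,0,0],0,1]]' 40
python3 -m jog '[[[0,0,0],0,1],[[-0.3,0,0],0,1],[[-0.6,0,0],0,1],[[-0.9,0,0],0,1],[[-1.2,0,0],0,1],[[-1.4,0,0],0,1],[[-1.4,0,0],0,1],[[-1.4,0,0],0,1],[[-1.4,0,0],0,1],[[-1.4,0,0],0,1],[[-1.4,0,0],0,1],[[-1.4,0,0],0,1]]' 40
python3 -m jog '[[[0,0,0],0,1],[[0,0,0],0,1],[[0,0,0],0,1],[[0,0,0],0,1],[[0,0,0],0,1],[[0,0,-2],0,1],[[0,0,-5],0,1],[[0,0,-5],0,1]]' 40
python3 - <<'E'
from tilt import *
to((.477,.292,.24,90.9))
E
```

```text
t: 26.22
eef_pos: [0.4941, -0.3281, 0.2043]
eef_rot: [0.008, -0.002, 1.0, -0.001]
wrist_force: [-0.7, -0.4, -1.9]
width: 0.0275
t: 27.72
eef_pos: [0.5081, -0.3281, 0.2045]
eef_rot: [0.008, -0.002, 1.0, -0.001]
wrist_force: [0.4, -0.4, -2.4]
width: 0.0272
t: 28.72
eef_pos: [0.5088, -0.3293, 0.2577]
eef_rot: [0.011, -0.002, 1.0, -0.003]
wrist_force: [1.2, -0.7, -0.5]
width: 0.0274
t 28.73 p [ 0.5088 -0.3293  0.2577] yaw_y 90.3 tilt 0.023 w 0.0274 F [ 1.2 -0.7 -0.5] q6 -2.30
  to [ 0.477  0.292  0.24  90.9  ] -> [ 2.94 62.15  1.33] turn -0.6
```

```bash
python3 -m jog '[[[0,3,0],0,1],[[0,8,0],0,1],[[0.5,13,0],0,1],[[0.5,18,0],0,1],[[1,23,0],0,1],[[1.5,28,0],0,1],[[1.5,33,0],0,1],[[2,38,0],0,1],[[2.4,42,0],0,1],[[2.4,44,0],0,1],[[2.4,44,0],0,1],[[2.4,44,0],0,1]]' 40
python3 - <<'E'
from tilt import *
to((.482,.293,.24,90.9),(.482,.293,.135,90.9))
E
```

```text
t: 30.22
eef_pos: [0.4825, 0.1099, 0.2537]
eef_rot: [0.01, -0.002, 1.0, -0.003]
wrist_force: [-0.7, 0.4, -1.7]
width: 0.0277
t 30.23 p [0.4825 0.1099 0.2537] yaw_y 90.2 tilt 0.021 w 0.0277 F [-0.7  0.4 -1.7] q6 -1.52
  to [ 0.482  0.293  0.24  90.9  ] -> [ 0.   18.32  1.25] turn -0.7
  to [ 0.482  0.293  0.135 90.9  ] -> [ 0.22 18.39 11.75] turn -0.7
```

```bash
python3 -m jog '[[[0,4,0],0,1],[[0,8,0],0,1],[[0,12,0],0,1],[[0,16,1],0,1],[[0,18.3,2],-0.7,1],[[0,18.3,5],-0.7,1],[[0.1,18.3,8],-0.7,1],[[0.2,18.4,11],-0.7,1],[[0.2,18.4,11.7],-0.7,1],[[0.2,18.4,11.7],-0.7,1],[[0.2,18.4,11.7],-0.7,1]]' 40
python3 - <<'E'
from tilt import *
cs=cams()
to()
overlay(cs,[circ((.518,.293),.0145,.05)],{"scene":(400,220,90,100)},"pics/o19.png",k=6,alpha=1.7)
E
```

```text
t: 31.6
eef_pos: [0.4836, 0.2933, 0.1371]
eef_rot: [0.012, -0.008, 1.0, -0.003]
wrist_force: [-0.2, 0.3, -1.8]
width: 0.0275
t 31.70 p [0.4833 0.2934 0.1371] yaw_y 90.9 tilt 0.024 w 0.0276 F [-0.4  0.4 -0.3] q6 -1.18
```

View pics/o19.png

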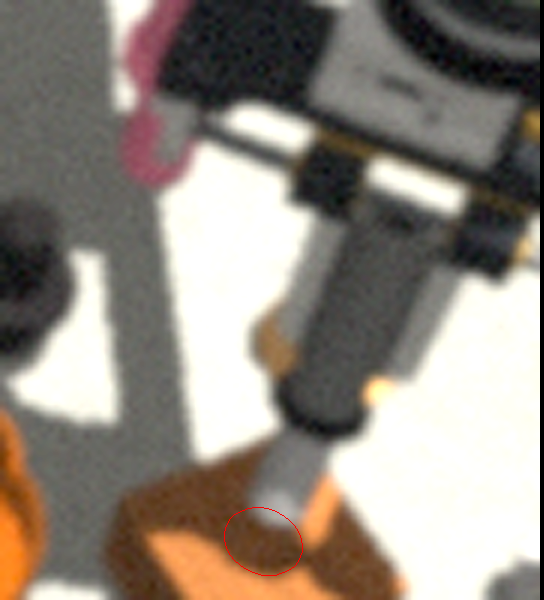

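```bash
python3 - <<'E'
from tilt import *
cs=cams();c=cs["scene"]
d=lambda P:((proj(c,P)[0]-[400,220]+.5)*6-.5).round()
for N in([.519,.293,.0785],[.519,.293,.085],[.509,.293,.0785],[.509,.293,.085],[.519,.298,.085],[.518,.293,.05]): print(N,d(N))
E
```

```text
[0.519, 0.293, 0.0785] [278. 505.]
[0.519, 0.293, 0.085] [282. 497.]
[0.509, 0.293, 0.0785] [287. 485.]
[0.509, 0.293, 0.085] [291. 476.]
[0.519, 0.298, 0.085] [295. 502.]
[0.518, 0.293, 0.05] [263. 541.]
```

```bash
python3 -m jog '[[[-0.1,0,1],0,1],[[-0.1,0,2],0,1],[[-0.1,0,3],0,1],[[-0.1,0,3.4],0,1],[[-0.1,0,3.5],0,1],[[-0.1,0,3.5],0,1]]' 40
python3 - <<'E'
from tilt import *
cs=cams()
to((.518,.293,.12))
overlay(cs,[circ((.518,.293),.0145,.05)],{"scene":(400,220,90,100)},"pics/o20.png",k=6,alpha=1.7)
E
```

```text
t: 32.55
eef_pos: [0.4848, 0.2933, 0.1018]
eef_rot: [0.011, -0.008, 1.0, -0.003]
wrist_force: [-0.1, 0.2, -1.2]
width: 0.0274
t 32.65 p [0.485  0.2934 0.1021] yaw_y 90.9 tilt 0.024 w 0.0276 F [ 0.3 -0.2 -1.8] q6 -1.18
  to [0.518 0.293 0.12 ] -> [-3.34 -0.1  -1.72] turn 0.0
```

View pics/o20.png

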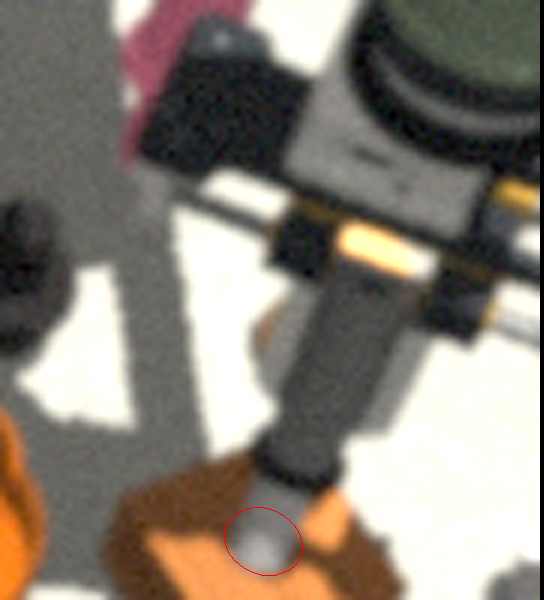

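```bash
python3 -m jog '[[[-0.3,0,0],0,1],[[-0.7,0,0],0,1],[[-1.1,0,0],0,1],[[-1.5,0,0],0,1],[[-1.9,0,0],0,1],[[-2.3,0,0],0,1],[[-2.7,0,0],0,1],[[-3.1,0,0],0,1],[[-3.5,0,0],0,1],[[-3.8,0,0],0,1],[[-3.8,0,0],0,1]]' 8
python3 - <<'E'
from tilt import *
cs=cams()
to((.518,.293,.0756))
overlay(cs,[circ((.518,.293),.0145,.05)],{"scene":(400,220,90,100)},"pics/o21.png",k=6,alpha=1.7)
E
```

```text
t: 34.02
eef_pos: [0.5235, 0.294, 0.1029]
eef_rot: [0.012, -0.008, 1.0, -0.003]
wrist_force: [-1.4, 0.2, -0.2]
width: 0.0278
t 34.12 p [0.5234 0.294  0.103 ] yaw_y 90.9 tilt 0.025 w 0.0278 F [-0.8  0.1 -1.4] q6 -1.21
  to [0.518  0.293  0.0756] -> [ 0.61 -0.07  2.72] turn 0.0
```

View pics/o21.png

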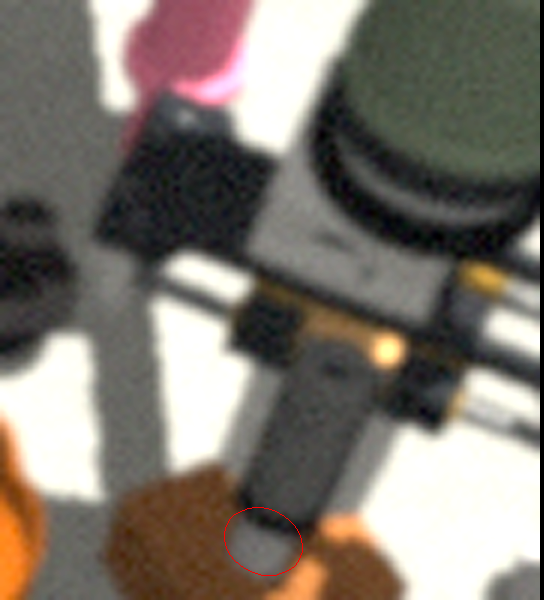

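```bash
python3 -m jog '[[[0,0,0.4],0,1],[[0,0,0.8],0,1],[[0,0,1.2],0,1],[[0,0,1.6],0,1],[[0,0,2.0],0,1],[[0,0,2.0],0,1]]' 8
python3 - <<'E'
from tilt import *
cs=cams()
to((.518,.293,.067))
overlay(cs,[circ((.518,.293),.0145,.05)],{"scene":(400,220,90,100)},"pics/o22.png",k=6,alpha=1.7)
E
```

```text
t: 34.88
eef_pos: [0.5236, 0.2937, 0.0822]
eef_rot: [0.012, -0.008, 1.0, -0.003]
wrist_force: [-1.1, 0.1, -2.5]
width: 0.0278
t 34.98 p [0.5236 0.2937 0.0824] yaw_y 90.9 tilt 0.024 w 0.0277 F [-1.9  0.2 -2.6] q6 -1.21
  to [0.518 0.293 0.067] -> [ 0.6  -0.05  1.53] turn 0.0
```

View pics/o22.png

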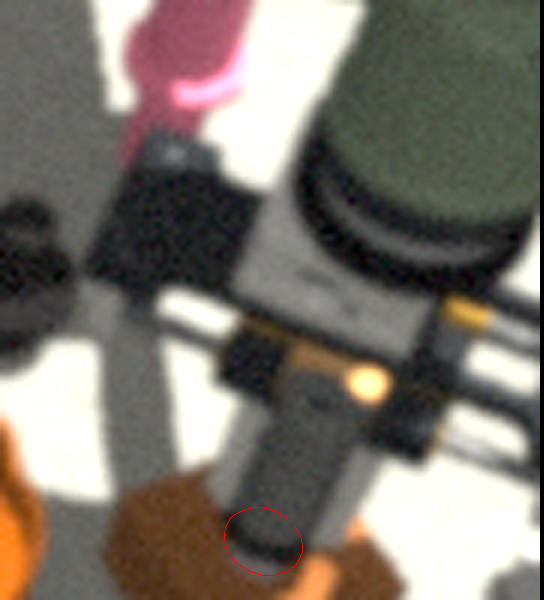

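```bash
python3 -m jog '[[[0.1,0,0.4],0,1],[[0.2,0,0.8],0,1],[[0.2,0,1.1],0,1],[[0.2,0,1.4],0,1],[[0.2,0,1.4],0,1]]' 8
python3 -m jog '[[[0,0,0],0,0.5],[[0,0,0],0,0],[[0,0,0],0,0],[[0,0,0],0,0],[[0,0,0],0,0],[[0,0,-3],0,0],[[0,0,-7],0,0],[[0,0,-11],0,0],[[0,0,-15],0,0],[[0,0,-15],0,0],[[0,0,-15],0,0]]' 8
python3 - <<'E'
from tilt import *
cs=cams()
to()
overlay(cs,stack((.518,.293),WAND),{"top":(140,170,110,110),"scene":(400,230,90,110)},"pics/o23.png",k=4,alpha=1.7)
E
```

```text
t: 35.6
eef_pos: [0.5219, 0.2935, 0.0681]
eef_rot: [0.012, -0.008, 1.0, -0.003]
wrist_force: [-0.5, -0.1, -1.0]
width: 0.0283
t: 36.98
eef_pos: [0.5178, 0.2941, 0.217]
eef_rot: [0.011, -0.008, 1.0, -0.003]
wrist_force: [0.0, -0.2, -0.1]
width: 0.0939
t 37.08 p [0.5172 0.2938 0.2157] yaw_y 90.9 tilt 0.021 w 0.0944 F [-0.   0.3 -0.2] q6 -1.21
```

View pics/o23.png

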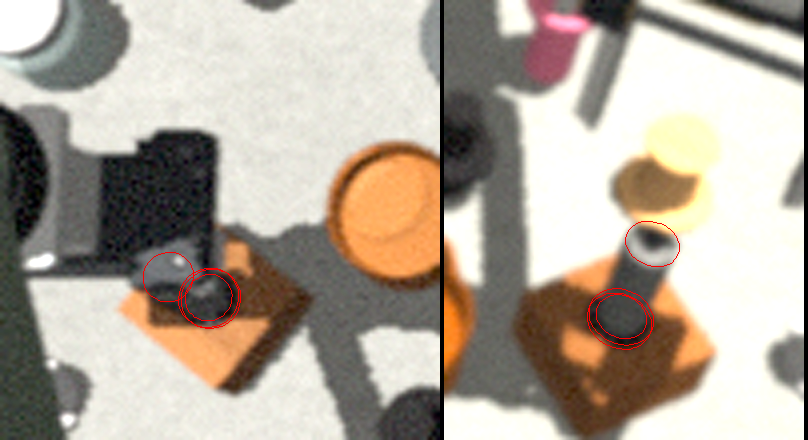

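```bash
python3 - <<'E'
from tilt import *
to((.4577,.4118,.19,90.8),(.4577,.4118,.066,90.8))
E
```

```text
t 37.08 p [0.5172 0.2938 0.2157] yaw_y 90.9 tilt 0.021 w 0.0944 F [-0.   0.3 -0.2] q6 -1.21
  to [ 0.4577  0.4118  0.19   90.8   ] -> [ 5.8  11.92  2.37] turn 0.1
  to [4.577e-01 4.118e-01 6.600e-02 9.080e+01] -> [ 6.04 12.01 14.77] turn 0.1
```

```bash
python3 -m jog '[[[2,4,0],0,0],[[4,8,0.5],0,0],[[5.8,12,1],0,0],[[5.8,12,2],0,0],[[5.8,12,2.4],0,0],[[5.8,12,2.4],0,0],[[5.8,12,2.4],0,0]]'
python3 - <<'E'
from tilt import *
cs=cams()
to((.4577,.4118,.066,90.8))
overlay(cs,stack((.4577,.4118),CART)+stack((.5875,.4213),CART),{"top":(90,170,120,130),"scene":(440,250,100,130)},"pics/o24.png",k=3.6,alpha=1.5)
E
```

```text
t: 37.95
eef_pos: [0.4585, 0.4118, 0.1899]
eef_rot: [0.01, -0.007, 1.0, -0.004]
wrist_force: [-0.4, -0.0, 0.1]
width: 0.094
t 38.05 p [0.4585 0.4121 0.1902] yaw_y 90.9 tilt 0.021 w 0.0939 F [ 0.2  0.1 -0.8] q6 -0.98
  to [4.577e-01 4.118e-01 6.600e-02 9.080e+01] -> [ 0.33  0.06 12.42] turn 0.1
```

View pics/o24.png

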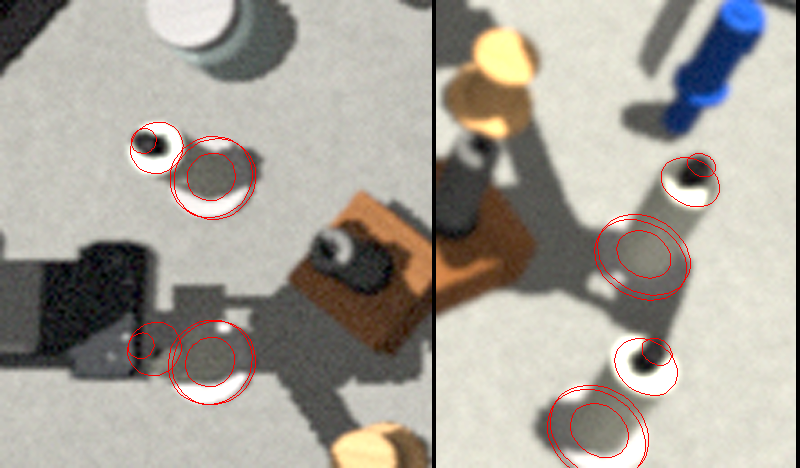

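```bash
python3 -m jog '[[[0.3,0,4],0,0],[[0.3,0,8],0,0],[[0.3,0,11],0,0],[[0.3,0,12.4],0,0],[[0.3,0,12.4],0,0],[[0.3,0,12.4],0,0.6],[[0.3,0,12.4],0,1],[[0.3,0,12.4],0,1],[[0.3,0,12.4],0,1],[[0.3,0,12.4],0,1],[[0.3,0,12.4],0,1],[[0.3,0,12.4],0,1]]' 30
python3 -m jog '[[[0,0,0],0,1],[[0,0,0],0,1],[[0,0,0],0,1],[[0,0,-3],0,1],[[0,0,-7],0,1],[[0,0,-10],0,1],[[0,0,-10],0,1],[[0,0,-10],0,1]]' 30
python3 - <<'E'
from tilt import *
to((*rw(RACK,[-.095,.072,.16])[0],90.8),(*rw(RACK,[-.095,.072,.0785])[0],90.8))
E
```

```text
t: 39.55
eef_pos: [0.4579, 0.4113, 0.066]
eef_rot: [0.01, -0.008, 1.0, -0.004]
wrist_force: [-0.8, 0.5, -1.9]
width: 0.0336
t: 40.55
eef_pos: [0.4548, 0.4112, 0.164]
eef_rot: [0.009, -0.008, 1.0, -0.004]
wrist_force: [0.7, -0.6, -2.7]
width: 0.0336
t 40.55 p [0.4548 0.4112 0.164 ] yaw_y 90.9 tilt 0.019 w 0.0336 F [ 0.7 -0.6 -2.7] q6 -0.98
  to [ 4.654e-01 -8.820e-02  1.600e-01  9.080e+01] -> [ -0.3  -49.94   0.85] turn 0.1
  to [ 4.654e-01 -8.820e-02  7.850e-02  9.080e+01] -> [ -0.16 -49.87   9.  ] turn 0.1
```

```bash
python3 -m jog '[[[0,-2,-3],0,1],[[0,-6,-5],0,1],[[0,-11,-5],0,1],[[0,-16,-5],0,1],[[0,-21,-5],0,1],[[0,-26,-5],0,1],[[0,-31,-5],0,1],[[0,-36,-5],0,1],[[0,-40,-5],0,1],[[0,-43,-5],0,1],[[0,-43,-5],0,1],[[0,-43,-5],0,1]]' 30
python3 - <<'E'
from tilt import *
cs=cams()
to((*rw(RACK,[-.095,.072,.16])[0],90.8),(*rw(RACK,[-.095,.072,.0785])[0],90.8))
overlay(cs,[],{"top":(250,150,160,150),"scene":(180,120,160,150)},"pics/o25.png",k=2.4,alpha=1.5)
E
```

```text
t: 42.05
eef_pos: [0.4593, -0.0176, 0.2163]
eef_rot: [0.007, -0.007, 1.0, -0.004]
wrist_force: [0.9, 0.9, -2.5]
width: 0.0333
t 42.15 p [ 0.4598 -0.0173  0.217 ] yaw_y 90.9 tilt 0.017 w 0.0334 F [-0.1 -1.  -1.5] q6 -1.81
  to [ 4.654e-01 -8.820e-02  1.600e-01  9.080e+01] -> [-0.36 -7.06  5.76] turn 0.1
  to [ 4.654e-01 -8.820e-02  7.850e-02  9.080e+01] -> [-0.23 -6.99 13.91] turn 0.1
```

View pics/o25.png

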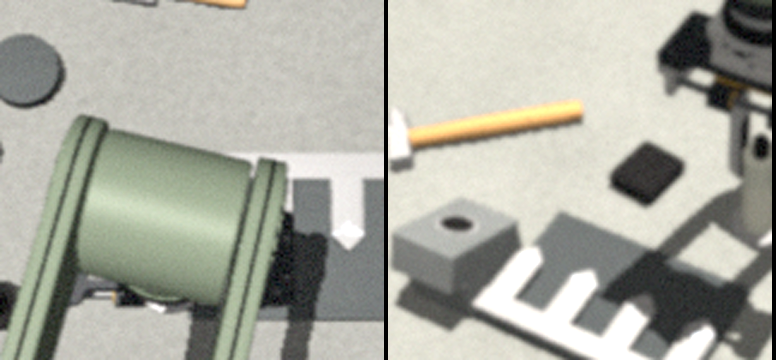

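```bash
python3 -m jog '[[[-0.1,-3.5,1],0,1],[[-0.3,-7,4],0,1],[[-0.3,-7,8],0,1],[[-0.2,-7,11],0,1],[[-0.2,-7,13],0,1],[[-0.2,-7,13.8],0,1],[[-0.2,-7,13.8],0,1],[[-0.2,-7,13.8],0,1]]' 30
python3 - <<'E'
from tilt import *
cs=cams()
p=rw(RACK,[-.095,.072,0])[0]
to((*rw(RACK,[-.095,.072,.0785])[0],90.8),(*rw(RACK,[0,.072,.078])[0],90.8))
overlay(cs,stack(p,CART,.012),{"top":(290,190,120,110),"scene":(220,150,140,130)},"pics/o26.png",k=3,alpha=1.7)
E
```

```text
t: 43.15
eef_pos: [0.4661, -0.0884, 0.0807]
eef_rot: [0.009, -0.009, 1.0, -0.004]
wrist_force: [0.2, 0.1, -1.8]
width: 0.034
t 43.25 p [ 0.466  -0.0885  0.0807] yaw_y 90.9 tilt 0.020 w 0.0335 F [ 0.5 -0.1 -2.1] q6 -1.96
  to [ 4.654e-01 -8.820e-02  7.850e-02  9.080e+01] -> [0.07 0.04 0.22] turn 0.1
  to [ 5.604e-01 -8.690e-02  7.800e-02  9.080e+01] -> [-9.43  0.01  0.44] turn 0.1
```

View pics/o26.png

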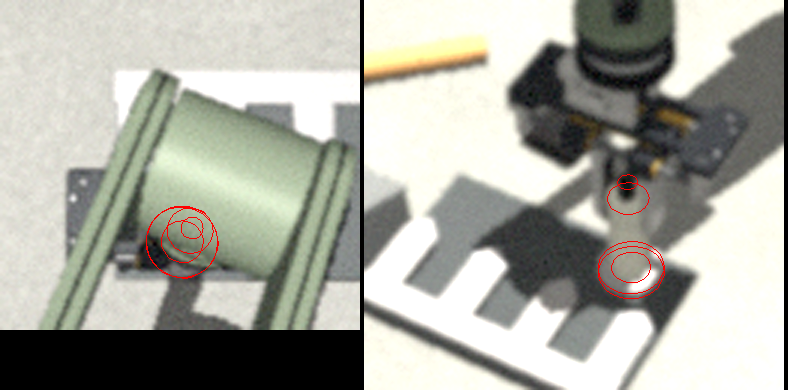

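```bash
python3 -m jog '[[[0,0,0.2],0,1],[[0,0,0.4],0,1],[[0,0,0.45],0,1],[[-0.8,0,0.45],0,1],[[-1.6,0,0.47],0,1],[[-2.4,0,0.48],0,1],[[-3.2,0,0.5],0,1],[[-4,0,0.51],0,1],[[-4,0,0.51],0,1]]' 20
python3 - <<'E'
from tilt import *
cs=cams()
to((*rw(RACK,[0,.072,.077])[0],90.8))
overlay(cs,stack(rw(RACK,[-.052,.072,0])[0],CART,.011),{"top":(290,190,120,110),"scene":(220,150,140,130)},"pics/o27.png",k=3,alpha=1.7)
E
```

```text
t: 44.38
eef_pos: [0.5075, -0.0882, 0.0773]
eef_rot: [0.01, -0.008, 1.0, -0.005]
wrist_force: [-0.6, 0.6, 5.6]
width: 0.0336
t 44.48 p [ 0.5072 -0.0882  0.0773] yaw_y 90.9 tilt 0.022 w 0.0333 F [-0.   0.7  5. ] q6 -1.93
  to [ 5.604e-01 -8.690e-02  7.700e-02  9.080e+01] -> [-5.32  0.04  0.14] turn 0.1
```

View pics/o27.png

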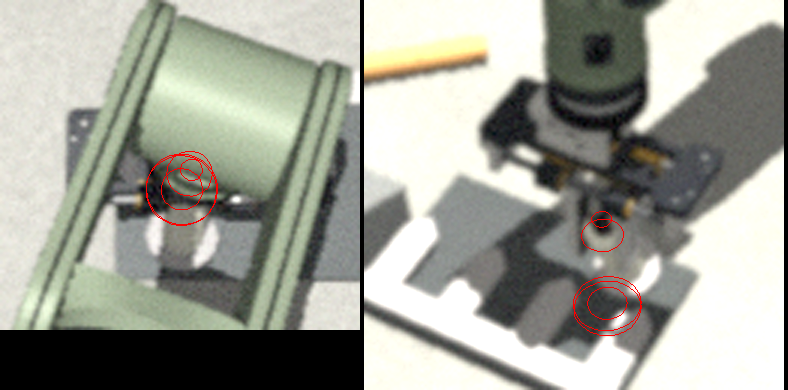

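```bash
python3 - <<'E'
from tilt import *
cs=cams()
overlay(cs,[],{"top":(320,240,60,60),"scene":(270,200,60,70)},"pics/o28.png",k=6.5,alpha=2.2)
E
```

```text
(no output)
```

View pics/o28.png

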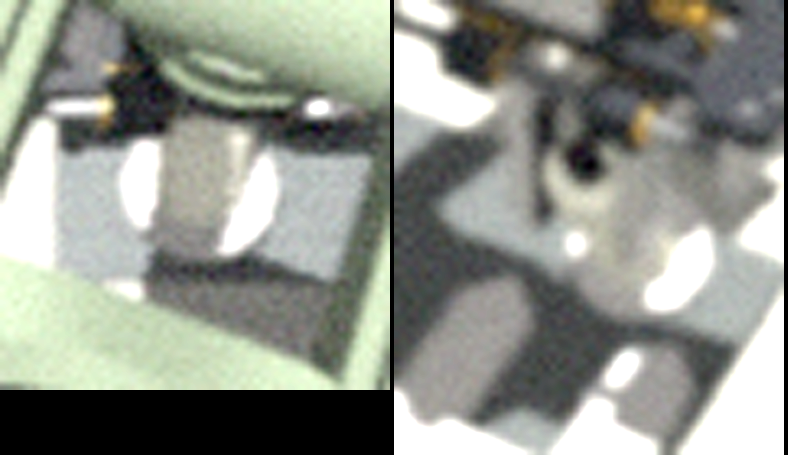

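```bash
python3 -m jog '[[[1,0,-0.1],0,1],[[2,0,-0.1],0,1],[[3,0,-0.2],0,1],[[3.8,0,-0.2],0,1],[[3.8,0,-0.2],0,1],[[3.8,0,-0.2],0,0.8],[[3.8,0,-0.2],0,0.6],[[3.8,0,-0.2],0,0.5],[[3.8,0,-0.2],0,0.4],[[3.8,0,-0.2],0,0.4],[[3.8,0,-0.2],0,0.4],[[3.8,0,-0.2],0,0.4]]' 10
python3 - <<'E'
from tilt import *
cs=cams()
to()
overlay(cs,stack(rw(RACK,[-.09,.072,0])[0],CART,.01),{"top":(290,190,120,110),"scene":(220,150,140,130)},"pics/o29.png",k=3,alpha=1.7)
E
```

```text
t: 46.08
eef_pos: [0.4691, -0.0888, 0.0786]
eef_rot: [0.01, -0.008, 1.0, -0.005]
wrist_force: [0.3, 0.1, 0.3]
width: 0.0566
t 46.17 p [ 0.4691 -0.0888  0.0786] yaw_y 90.9 tilt 0.022 w 0.0565 F [0.5 0.4 0.3] q6 -1.95
```

View pics/o29.png

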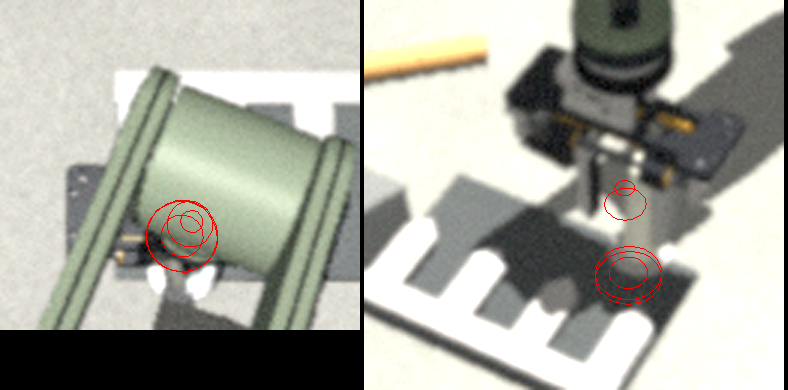

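```bash
python3 -m jog '[[[0,0,-2],0,0.4],[[0,0,-5],0,0.4],[[0,0,-9],0,0.2],[[-4,0,-12],0,0.2],[[-8,0,-12],0,0.2],[[-8,0,-12],0,0.2]]' 10
python3 - <<'E'
from tilt import *
cs=cams()
to()
overlay(cs,stack(rw(RACK,[-.112,.072,0])[0],CART,.01),{"top":(290,190,120,110),"scene":(220,150,140,130)},"pics/o30.png",k=3,alpha=1.7)
E
```

```text
t: 46.92
eef_pos: [0.5487, -0.0865, 0.2004]
eef_rot: [0.011, -0.009, 1.0, -0.005]
wrist_force: [-0.7, 0.5, 0.0]
width: 0.0752
t 47.02 p [ 0.5459 -0.0861  0.1993] yaw_y 91.0 tilt 0.020 w 0.0752 F [ 0.1 -0.3 -0.5] q6 -1.90
```

View pics/o30.png

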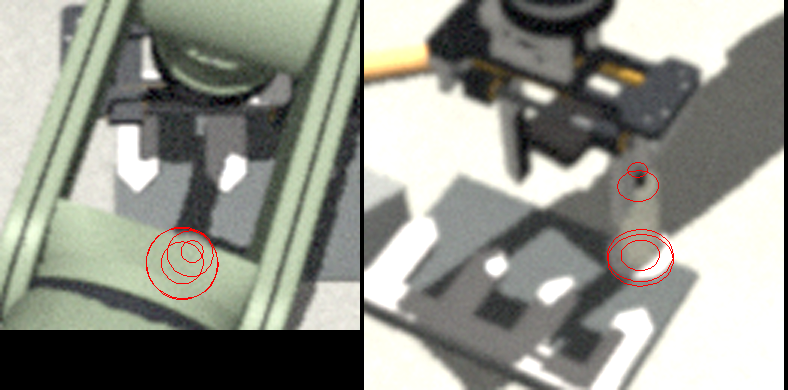

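```bash
python3 - <<'E'
from tilt import *
cs=cams()
overlay(cs,stack(rw(RACK,[-.112,.072,0])[0],CART,.01),{"scene":(285,190,60,65)},"pics/o31.png",k=9,alpha=1.5)
E
```

```text
(no output)
```

View pics/o31.png

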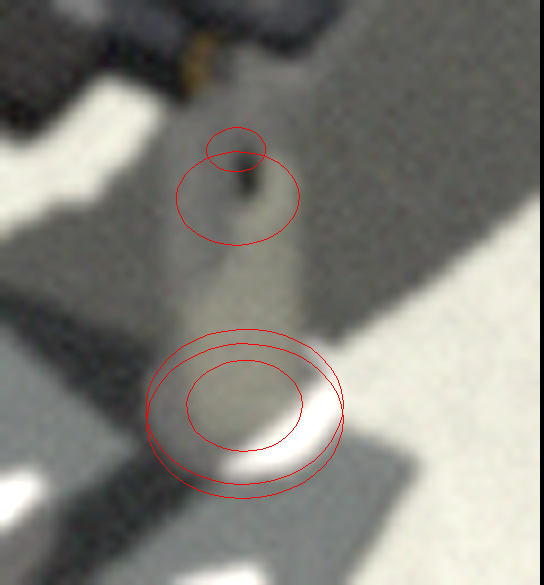

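```bash
python3 - <<'E'
from tilt import *
to((*rw(RACK,[-.114,.072,.2])[0],90.8),(*rw(RACK,[-.114,.072,.045])[0],90.8))
E
```

```text
t 47.12 p [ 0.5453 -0.0861  0.1993] yaw_y 90.9 tilt 0.020 w 0.0750 F [0.3 0.4 0. ] q6 -1.90
  to [ 4.464e-01 -8.850e-02  2.000e-01  9.080e+01] -> [ 9.89 -0.08 -0.24] turn 0.1
  to [ 4.464e-01 -8.850e-02  4.500e-02  9.080e+01] -> [10.17  0.06 15.26] turn 0.1
```

```bash
python3 -m jog '[[[4,0,-0.2],0,0],[[8,-0.1,-0.2],0,0],[[9.9,-0.1,-0.2],0,0],[[9.9,-0.1,-0.2],0,0],[[9.9,-0.1,-0.2],0,0],[[9.9,-0.1,-0.2],0,0]]' 10
python3 - <<'E'
from tilt import *
cs=cams()
to((*rw(RACK,[-.114,.072,.045])[0],90.8))
overlay(cs,stack(rw(RACK,[-.114,.072,0])[0],CART,.01),{"scene":(285,180,60,65),"top":(310,230,60,65)},"pics/o32.png",k=6.4,alpha=1.5)
E
```

```text
t: 47.88
eef_pos: [0.447, -0.0888, 0.1997]
eef_rot: [0.009, -0.008, 1.0, -0.004]
wrist_force: [-0.2, -0.1, 0.6]
width: 0.0941
t 47.98 p [ 0.4469 -0.0887  0.1995] yaw_y 91.0 tilt 0.020 w 0.0938 F [ 0.2 -0.5  0.2] q6 -1.97
  to [ 4.464e-01 -8.850e-02  4.500e-02  9.080e+01] -> [ 0.32  0.16 15.45] turn 0.2
```

View pics/o32.png

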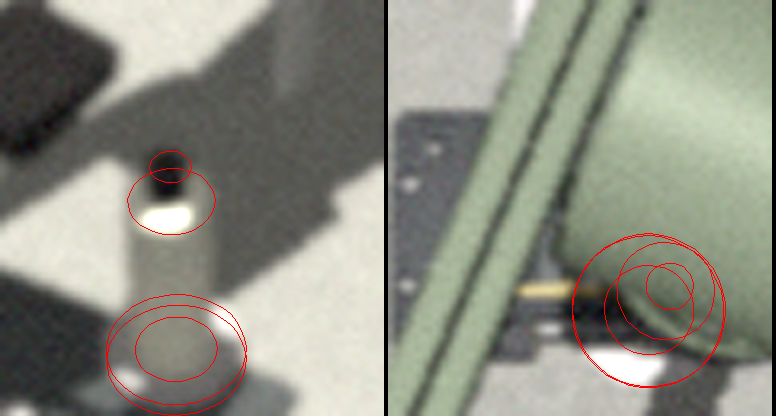

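```bash
python3 -m jog '[[[0.1,0.1,4],0,0],[[0.2,0.1,8],0,0],[[0.3,0.1,12],0,0],[[0.3,0.1,14.5],0,0],[[0.3,0.1,15.4],0,0],[[0.3,0.1,15.4],0,0],[[0.3,0.1,15.4],0,0.6],[[0.3,0.1,15.4],0,1],[[0.3,0.1,15.4],0,1],[[0.3,0.1,15.4],0,1],[[0.3,0.1,15.4],0,1],[[0.3,0.1,15.4],0,1]]' 45
python3 -m jog '[[[0,0,0],0,1],[[0,0,0],0,1],[[0,0,0],0,1],[[0,0,-0.2],0,1],[[0,0,-0.3],0,1],[[0,0,-0.3],0,1],[[0,0,-0.3],0,1],[[0,0,-0.3],0,1]]' 45
python3 - <<'E'
from tilt import *
to((*rw(RACK,[-.06,.072,.0475])[0],90.8),(*rw(RACK,[0,.072,.0475])[0],90.8))
E
```

```text
t: 49.48
eef_pos: [0.4466, -0.0891, 0.0455]
eef_rot: [0.009, -0.008, 1.0, -0.004]
wrist_force: [-0.3, 0.4, 0.8]
width: 0.0375
t: 50.48
eef_pos: [0.4464, -0.089, 0.0484]
eef_rot: [0.009, -0.008, 1.0, -0.004]
wrist_force: [0.1, 0.6, -2.5]
width: 0.0335
t 50.48 p [ 0.4464 -0.089   0.0484] yaw_y 91.0 tilt 0.020 w 0.0335 F [ 0.1  0.6 -2.5] q6 -1.97
  to [ 5.004e-01 -8.770e-02  4.750e-02  9.080e+01] -> [-5.4   0.04  0.19] turn 0.2
  to [ 5.604e-01 -8.690e-02  4.750e-02  9.080e+01] -> [-11.4    0.02   0.29] turn 0.2
```

```bash
python3 -m jog '[[[0,0,0.1],0,1],[[-0.8,0,0.11],0,1],[[-1.6,0,0.12],0,1],[[-2.4,0,0.14],0,1],[[-3.2,0,0.15],0,1],[[-4,0,0.16],0,1],[[-4.8,0,0.18],0,1],[[-5.4,0,0.19],0,1],[[-5.4,0,0.19],0,1],[[-5.4,0,0.19],0,1]]' 45
python3 - <<'E'
from tilt import *
cs=cams()
to((*rw(RACK,[0,.072,.0475])[0],90.8))
overlay(cs,stack(rw(RACK,[-.06,.072,0])[0],CART,.012),{"scene":(265,190,70,75),"top":(310,200,60,75)},"pics/o33.png",k=6,alpha=1.5)
E
```

```text
t: 51.72
eef_pos: [0.5001, -0.088, 0.0473]
eef_rot: [0.008, -0.008, 1.0, -0.004]
wrist_force: [0.2, -0.3, -3.3]
width: 0.0337
t 51.83 p [ 0.5    -0.088   0.0473] yaw_y 90.9 tilt 0.019 w 0.0338 F [-0.7 -0.2 -2.4] q6 -1.93
  to [ 5.604e-01 -8.690e-02  4.750e-02  9.080e+01] -> [-6.04  0.01  0.09] turn 0.1
```

View pics/o33.png

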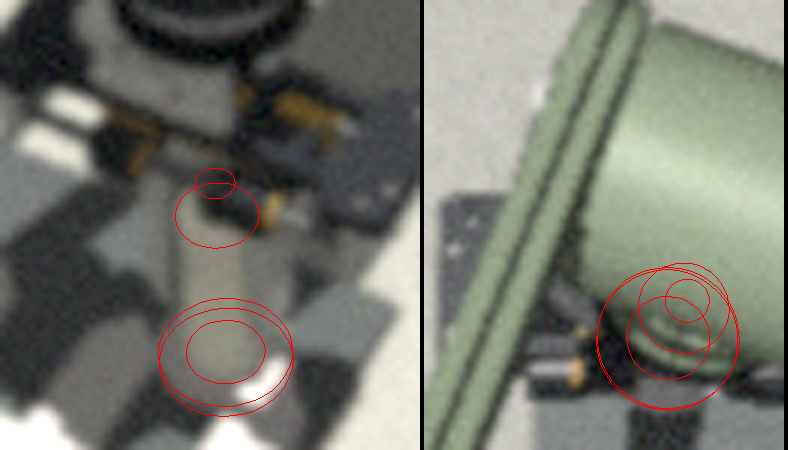

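```bash
python3 -m jog '[[[-0.8,0,0.01],0,1],[[-1.6,0,0.02],0,1],[[-2.4,0,0.03],0,1],[[-3.2,0,0.05],0,1],[[-4,0,0.06],0,1],[[-4.8,0,0.07],0,1],[[-5.5,0,0.08],0,1],[[-5.9,0,0.09],0,1],[[-6.0,0,0.09],0,1],[[-6.0,0,0.09],0,1]]' 45
python3 - <<'E'
from tilt import *
cs=cams()
to((*rw(RACK,[0,.072,.0475])[0],90.8))
overlay(cs,stack(rw(RACK,[0,.072,0])[0],CART,.012),{"scene":(245,190,70,75),"top":(310,200,60,75)},"pics/o34.png",k=6,alpha=1.5)
E
```

```text
t: 53.08
eef_pos: [0.5599, -0.087, 0.0474]
eef_rot: [0.008, -0.008, 1.0, -0.004]
wrist_force: [-0.4, 0.2, -2.2]
width: 0.0337
t 53.17 p [ 0.5598 -0.087   0.0474] yaw_y 90.9 tilt 0.019 w 0.0336 F [-1.4  0.5 -2. ] q6 -1.89
  to [ 5.604e-01 -8.690e-02  4.750e-02  9.080e+01] -> [-0.06  0.01 -0.01] turn 0.1
```

View pics/o34.png

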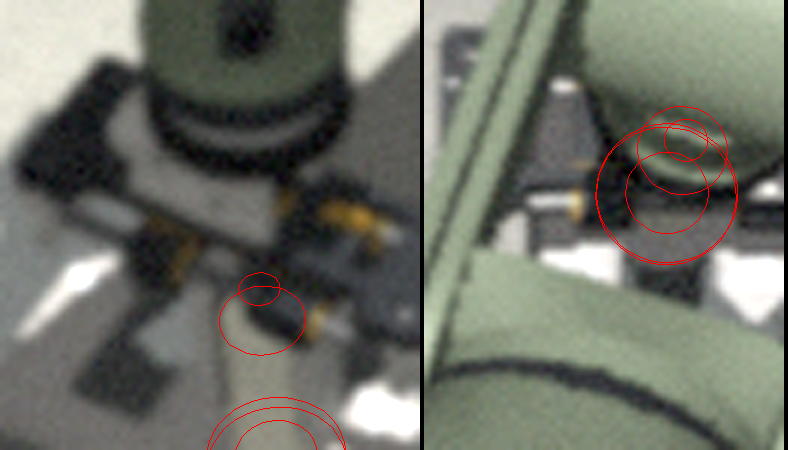

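```bash
python3 -m jog '[[[-0.1,0,0],0,1],[[-0.2,0,0],0,1],[[-0.3,0,0],0,1],[[-0.4,0,0],0,1],[[-0.4,0,0],0,1]]' 45
python3 -c "
from h import *
to()"
```

```text
t: 53.8
eef_pos: [0.563, -0.087, 0.0473]
eef_rot: [0.007, -0.008, 1.0, -0.004]
wrist_force: [-2.8, -0.1, 0.0]
width: 0.0337
t 53.80 p [ 0.563  -0.087   0.0473] yaw_y 91.0 tilt 0.017 w 0.0337 F [-2.8 -0.1  0. ] q6 -1.89
```

```bash
python3 -m jog '[[[-0.05,0,0.15],0,1],[[-0.05,0,0.2],0,1],[[-0.05,0,0.2],0,0.8],[[-0.05,0,0.2],0,0.6],[[-0.05,0,0.2],0,0.45],[[-0.05,0,0.2],0,0.4],[[-0.05,0,0.2],0,0.4],[[-0.05,0,0.2],0,0.4],[[0,0,-2],0,0.4],[[0,0,-6],0,0.4],[[0,0,-11],0,0.4],[[0,0,-15],0,0.3]]' 45
python3 - <<'E'
from tilt import *
cs=cams()
to((.5875,.4213,.2,90.8))
overlay(cs,stack(rw(RACK,[0,.072,0])[0],CART,.01),{"scene":(245,190,70,80),"top":(310,180,60,75)},"pics/o35.png",k=6,alpha=1.5)
E
```

```text
t: 55.3
eef_pos: [0.5612, -0.0858, 0.1995]
eef_rot: [0.008, -0.008, 1.0, -0.004]
wrist_force: [0.6, -0.2, -0.6]
width: 0.0631
t 55.40 p [ 0.5645 -0.0868  0.2035] yaw_y 91.0 tilt 0.029 w 0.0652 F [-0.4 -0.  -0.3] q6 -1.89
  to [ 0.5875  0.4213  0.2    90.8   ] -> [-3.15 50.76 -0.19] turn 0.2
```

View pics/o35.png

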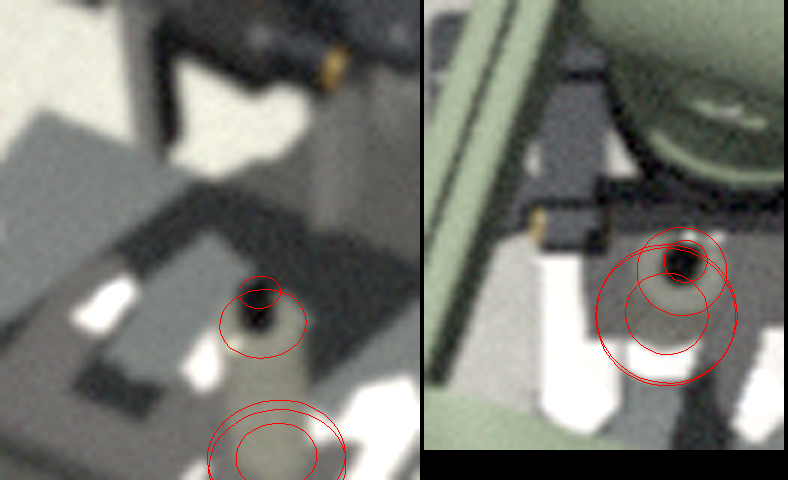

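```bash
python3 -m jog '[[[0,3,-1],0,0],[[0,8,-2],0,0],[[-0.5,13,-2],0,0],[[-0.5,18,-2],0,0],[[-1,23,-2],0,0],[[-1.5,28,-2],0,0],[[-2,33,-2],0,0],[[-2.5,38,-2],0,0],[[-3,42,-2],0,0],[[-3,45,-2],0,0],[[-3,45,-2],0,0],[[-3,45,-2],0,0]]' 45
python3 - <<'E'
from tilt import *
cs=cams()
to((.5875,.4213,.19,90.8),(.5875,.4213,.035,90.8))
overlay(cs,stack((.5875,.4213),CART),{"scene":(420,290,100,100),"top":(90,170,90,90)},"pics/o36.png",k=4,alpha=1.5)
E
```

```text
t: 56.9
eef_pos: [0.5861, 0.3629, 0.2174]
eef_rot: [0.012, -0.008, 1.0, -0.007]
wrist_force: [0.1, -0.2, 0.6]
width: 0.0937
t 57.00 p [0.5866 0.3624 0.2183] yaw_y 90.9 tilt 0.029 w 0.0941 F [ 0.5 -0.1  0. ] q6 -1.14
  to [ 0.5875  0.4213  0.19   90.8   ] -> [-0.11  5.92  2.76] turn 0.1
  to [5.875e-01 4.213e-01 3.500e-02 9.080e+01] -> [ 0.28  6.12 18.25] turn 0.1
```

View pics/o36.png

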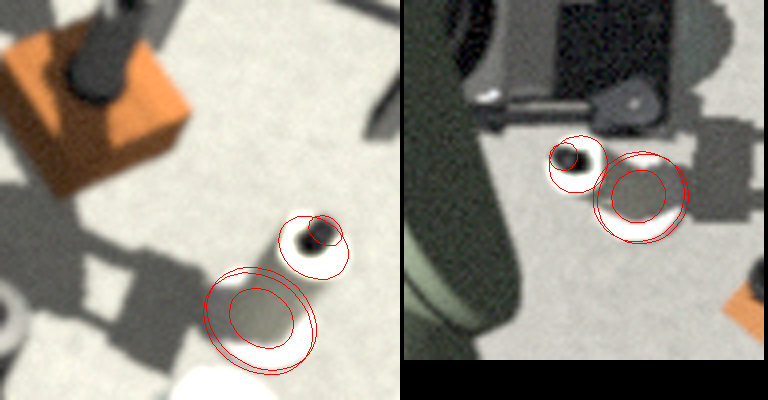

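```bash
python3 -m jog '[[[-0.1,3,1],0,0],[[-0.1,5.9,2.7],0,0],[[-0.1,5.9,2.8],0,0],[[0,6,7],0,0],[[0.1,6,11],0,0],[[0.2,6.1,15],0,0],[[0.3,6.1,17.5],0,0],[[0.3,6.1,18.2],0,0],[[0.3,6.1,18.2],0,0],[[0.3,6.1,18.2],0,0.5],[[0.3,6.1,18.2],0,1],[[0.3,6.1,18.2],0,1]]' 45
python3 -m jog '[[[0,0,0],0,1],[[0,0,0],0,1],[[0,0,0],0,1],[[0,0,0],0,1],[[0,0,0],0,1],[[0,0,0],0,1]]' 45
python3 -c "
from h import *
to()"
```

```text
t: 58.5
eef_pos: [0.5878, 0.4214, 0.0365]
eef_rot: [0.013, -0.008, 1.0, -0.006]
wrist_force: [0.2, 0.5, -0.1]
width: 0.0674
t: 59.25
eef_pos: [0.5877, 0.4217, 0.0365]
eef_rot: [0.013, -0.008, 1.0, -0.006]
wrist_force: [0.1, -0.0, 0.0]
width: 0.0338
t 59.25 p [0.5877 0.4217 0.0365] yaw_y 90.9 tilt 0.029 w 0.0338 F [ 0.1 -0.   0. ] q6 -1.06
```

```bash
python3 -m jog '[[[0,0,-2],0,1],[[0,0,-6],0,1],[[0,0,-11],0,1],[[0,0,-16],0,1],[[0,0,-18.5],0,1],[[0,0,-18.5],0,1],[[0,0,-18.5],0,1],[[0,0,-18.5],0,1]]' 45
python3 -c "
from h import *
to((*rw(RACK,[-.1,0,.2])[0],90.8))"
```

```text
t: 60.25
eef_pos: [0.5815, 0.4229, 0.2183]
eef_rot: [0.011, -0.008, 1.0, -0.007]
wrist_force: [-0.1, -0.0, -2.9]
width: 0.0337
t 60.25 p [0.5815 0.4229 0.2183] yaw_y 90.9 tilt 0.027 w 0.0337 F [-0.1 -0.  -2.9] q6 -1.06
  to [ 0.4614 -0.1603  0.2    90.8   ] -> [ 12.96 -58.09   2.39] turn 0.1
```

```bash
python3 -m jog '[[[0,-3,0],0,1],[[0,-7,0],0,1],[[0.5,-12,0],0,1],[[1.5,-17,0],0,1],[[3,-22,0],0,1],[[4.5,-27,0],0,1],[[6,-32,0],0,1],[[7.5,-37,0],0,1],[[9,-42,0],0,1],[[9.7,-46,0],0,1],[[10,-47,0],0,1],[[10,-47,0],0,1]]' 45
python3 -m jog '[[[0,0,0],0,1],[[0,0,0],0,1]]' 45
python3 -c "
from h import *
to((*rw(RACK,[-.1,0,.15])[0],90.8),(*rw(RACK,[-.1,0,.055])[0],90.8))"
```

```text
t: 61.75
eef_pos: [0.4882, -0.0485, 0.2221]
eef_rot: [0.01, -0.007, 1.0, -0.007]
wrist_force: [0.0, -0.3, -2.6]
width: 0.0335
t: 62.0
eef_pos: [0.4882, -0.0473, 0.2217]
eef_rot: [0.01, -0.008, 1.0, -0.006]
wrist_force: [0.3, 0.6, -3.5]
width: 0.0339
t 62.00 p [ 0.4882 -0.0473  0.2217] yaw_y 90.9 tilt 0.024 w 0.0339 F [ 0.3  0.6 -3.5] q6 -1.85
  to [ 0.4614 -0.1603  0.15   90.8   ] -> [  3.   -11.16   7.26] turn 0.1
  to [ 4.614e-01 -1.603e-01  5.500e-02  9.080e+01] -> [  3.2  -11.04  16.75] turn 0.1
```

```bash
python3 -m jog '[[[1,-4,1],0,1],[[2,-8,3],0,1],[[3,-11.1,6],0,1],[[3,-11.1,10],0,1],[[3.1,-11.1,13],0,1],[[3.2,-11,15.5],0,1],[[3.2,-11,16.7],0,1],[[3.2,-11,16.7],0,1],[[3.2,-11,16.7],0,1]]' 45
python3 - <<'E'
from tilt import *
cs=cams()
to((*rw(RACK,[-.1,0,.0485])[0],90.8),(*rw(RACK,[-.05,0,.0485])[0],90.8),(*rw(RACK,[0,0,.0485])[0],90.8))
overlay(cs,stack(rw(RACK,[-.1,0,0])[0],CART,.018),{"scene":(235,160,90,90),"top":(310,190,90,90)},"pics/o37.png",k=4.3,alpha=1.5)
E
```

```text
t: 63.12
eef_pos: [0.4626, -0.1603, 0.0567]
eef_rot: [0.011, -0.008, 1.0, -0.007]
wrist_force: [-0.6, 0.4, -3.3]
width: 0.0335
t 63.23 p [ 0.4626 -0.1605  0.0569] yaw_y 90.9 tilt 0.027 w 0.0336 F [ 0.1 -0.4 -3.2] q6 -2.10
  to [ 4.614e-01 -1.603e-01  4.850e-02  9.080e+01] -> [0.13 0.03 0.83] turn 0.1
  to [ 5.114e-01 -1.596e-01  4.850e-02  9.080e+01] -> [-4.87  0.02  0.95] turn 0.1
  to [ 5.614e-01 -1.589e-01  4.850e-02  9.080e+01] -> [-9.86  0.01  1.06] turn 0.1
```

View pics/o37.png

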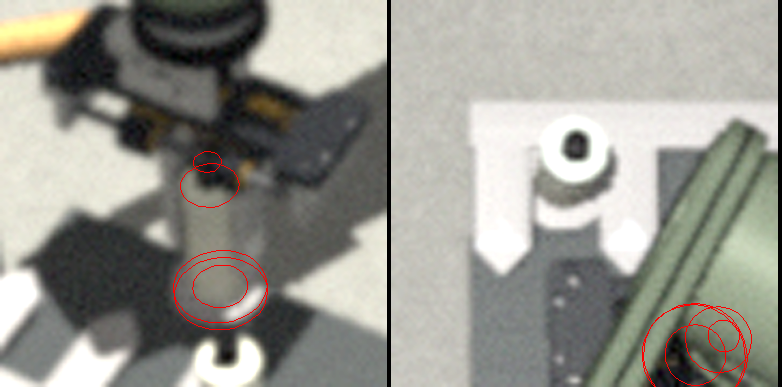

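```bash
python3 -m jog '[[[0.1,0,0.5],0,1],[[0.1,0,0.85],0,1],[[0.1,0,0.87],0,1],[[0.1,0,0.87],0,1],[[0.1,0,0.87],0,1]]' 45
python3 -c "
from h import *
to((*rw(RACK,[-.1,0,.0485])[0],90.8),(*rw(RACK,[-.05,0,.0485])[0],90.8),(*rw(RACK,[0.0,0,.0485])[0],90.8))"
```

```text
t: 63.85
eef_pos: [0.4618, -0.1606, 0.0482]
eef_rot: [0.011, -0.008, 1.0, -0.007]
wrist_force: [1.0, 0.1, -3.1]
width: 0.0335
t 63.85 p [ 0.4618 -0.1606  0.0482] yaw_y 90.9 tilt 0.027 w 0.0335 F [ 1.   0.1 -3.1] q6 -2.10
  to [ 4.614e-01 -1.603e-01  4.850e-02  9.080e+01] -> [ 0.04  0.04 -0.03] turn 0.1
  to [ 5.114e-01 -1.596e-01  4.850e-02  9.080e+01] -> [-4.96  0.02  0.08] turn 0.1
  to [ 5.614e-01 -1.589e-01  4.850e-02  9.080e+01] -> [-9.96  0.01  0.2 ] turn 0.1
```

```bash
python3 -m jog '[[[-0.8,0,0],0,1],[[-1.6,0,0.02],0,1],[[-2.4,0,0.04],0,1],[[-3.2,0,0.05],0,1],[[-4,0,0.07],0,1],[[-4.8,0,0.08],0,1],[[-5,0,0.08],0,1],[[-5,0,0.08],0,1],[[-5,0,0.08],0,1]]' 45
python3 - <<'E'
from tilt import *
cs=cams()
to((*rw(RACK,[0,0,.0485])[0],90.8))
overlay(cs,stack(rw(RACK,[-.05,0,0])[0],CART,.012),{"scene":(225,180,90,90),"top":(320,190,90,90)},"pics/o38.png",k=4.3,alpha=1.5)
E
```

```text
t: 64.97
eef_pos: [0.5114, -0.1597, 0.0484]
eef_rot: [0.011, -0.008, 1.0, -0.007]
wrist_force: [-0.6, 0.8, -2.7]
width: 0.0333
t 65.08 p [ 0.5115 -0.1598  0.0485] yaw_y 90.9 tilt 0.026 w 0.0335 F [ 0.2  0.6 -3.4] q6 -2.05
  to [ 5.614e-01 -1.589e-01  4.850e-02  9.080e+01] -> [-4.99  0.01  0.11] turn 0.1
```

View pics/o38.png

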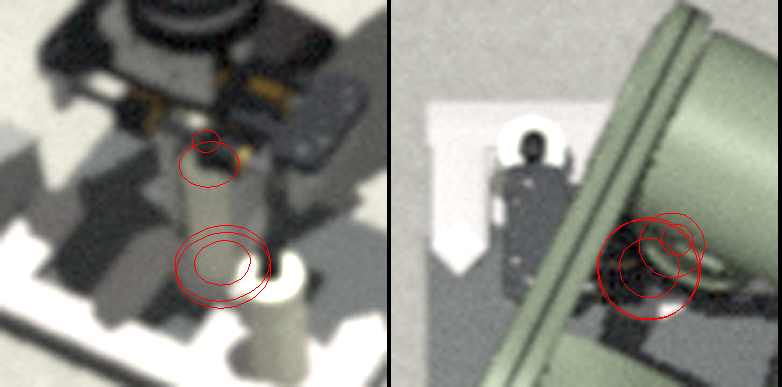

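```bash
python3 -m jog '[[[-0.8,0,0.01],0,1],[[-1.6,0,0.03],0,1],[[-2.4,0,0.05],0,1],[[-3.2,0,0.07],0,1],[[-4,0,0.09],0,1],[[-4.7,0,0.1],0,1],[[-5.0,0,0.11],0,1],[[-5.2,0,0.11],0,1],[[-5.4,0,0.11],0,1],[[-5.4,0,0.11],0,1]]' 45
python3 - <<'E'
from tilt import *
to((*rw(RACK,[0,0,.0485])[0],90.8))
E
```

```text
t: 66.32
eef_pos: [0.5638, -0.1589, 0.0483]
eef_rot: [0.009, -0.008, 1.0, -0.007]
wrist_force: [-5.5, -0.5, -0.2]
width: 0.0336
t 66.33 p [ 0.5638 -0.1589  0.0483] yaw_y 90.9 tilt 0.023 w 0.0336 F [-5.5 -0.5 -0.2] q6 -2.00
  to [ 5.614e-01 -1.589e-01  4.850e-02  9.080e+01] -> [ 0.24  0.   -0.02] turn 0.1
```

Contact with the slot end at +2.4 mm. Lower and release.

```bash
python3 -m jog '[[[0.1,0,0.15],0,1],[[0.1,0,0.2],0,1],[[0.1,0,0.2],0,0.8],[[0.1,0,0.2],0,0.6],[[0.1,0,0.2],0,0.45],[[0.1,0,0.2],0,0.42],[[0.1,0,0.2],0,0.42],[[0.1,0,0.2],0,0.42],[[0.1,0,-2],0,0.42],[[0.1,0,-6],0,0.42],[[0.1,0,-11],0,0.42],[[0,0,-15],0,0.3]]' 45
python3 -m jog '[[[4,0,0],0,0],[[8,0,0],0,0],[[10,0,0],0,0],[[10,0,0],0,0],[[10,0,0],0,0]]' 45
python3 - <<'E'
from tilt import *
cs=cams()
to()
cv2.imwrite("pics/sc1.png",cs["scene"]["color"][:,:,::-1])
overlay(cs,stack(rw(RACK,[0,0,0])[0],CART,.01)+stack(rw(RACK,[0,.072,0])[0],CART,.01),{"scene":(225,190,90,90),"top":(320,170,90,90)},"pics/o39.png",k=4.3,alpha=1.5)
E
```

```text
t: 67.82
eef_pos: [0.5613, -0.157, 0.2005]
eef_rot: [0.01, -0.008, 1.0, -0.007]
wrist_force: [-0.1, -0.5, 0.1]
width: 0.0614
t: 68.45
eef_pos: [0.4622, -0.1588, 0.1987]
eef_rot: [0.011, -0.008, 1.0, -0.007]
wrist_force: [-0.2, -0.0, 0.3]
width: 0.0943
t 68.55 p [ 0.4623 -0.1587  0.1985] yaw_y 90.9 tilt 0.025 w 0.0940 F [-0.5  1.3  0.7] q6 -2.09
```

View pics/o39.png

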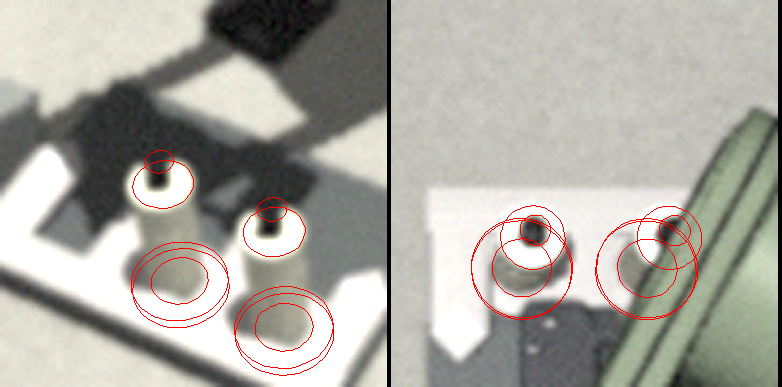

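View pics/sc1.png

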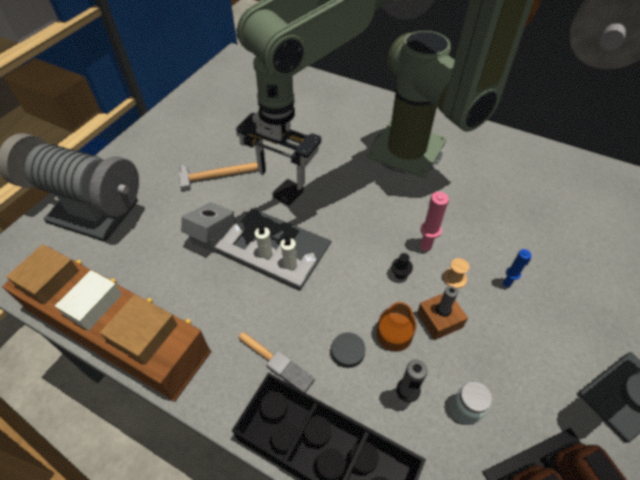

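```bash
cat > fl.py <<'E'
from tilt import *
def fmask(c,win):
    x,y,w,h=win; im=c["color"][y:y+h,x:x+w]; hsv=cv2.cvtColor(np.ascontiguousarray(im),cv2.COLOR_RGB2HSV)
    m=((hsv[...,1]>110)&(hsv[...,0]<22)).astype(np.uint8)
    return m
E
python3 - <<'E'
from fl import *
cs=cams(); print(cs["top"]["color"][:2,0])
overlay(cs,stack((.5714,.1815),FLASK),{"top":(195,180,80,100),"scene":(360,270,70,100)},"pics/o40.png",k=5)
E
```

```text
[[50 39 30]
 [50 36 25]]
```

View pics/o40.png

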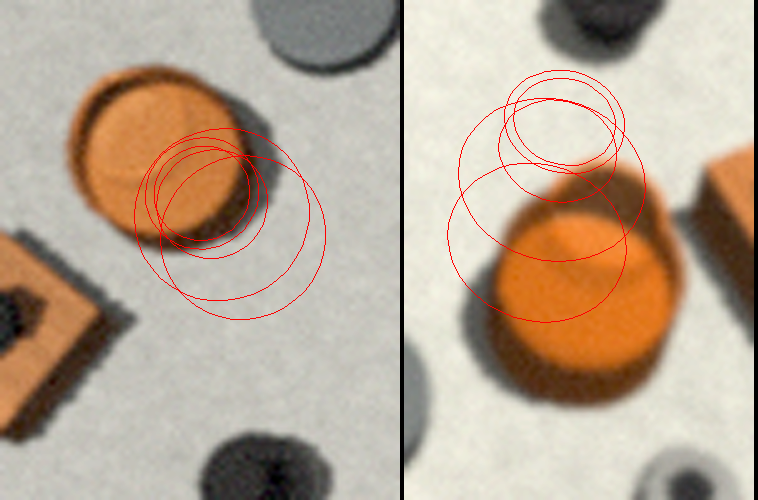

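```bash
cat >> fl.py <<'E'
from scipy.optimize import minimize
def sil(c,p,win,K=4):
    x,y,w,h=win; m=np.zeros((h*K,w*K),np.uint8)
    for (r1,z1),(r2,z2) in zip(FLASK[:-1],FLASK[1:]):
        q=(proj(c,np.vstack([circ(p,r1,z1),circ(p,r2,z2)]))-[x,y]+.5)*K-.5
        cv2.fillConvexPoly(m,cv2.convexHull(np.round(q).astype(np.int32)),1)
    return m
def ffit(cs,wins,p0):
    K=4; ms={}
    for n,w in wins.items():
        m=cv2.resize(fmask(cs[n],w),None,fx=K,fy=K,interpolation=cv2.INTER_LINEAR)
        nn,lab,st,ce=cv2.connectedComponentsWithStats(m); i=1+np.argmax(st[1:,4]); ms[n]=(lab==i).astype(np.uint8)
    def cost(p): return sum(1-(ms[n]&sil(cs[n],p,w)).sum()/(ms[n]|sil(cs[n],p,w)).sum() for n,w in wins.items())
    r=minimize(cost,p0,method="Nelder-Mead",options=dict(initial_simplex=[p0,[p0[0]+.01,p0[1]],[p0[0],p0[1]+.01]],xatol=1e-4)); return r.x,r.fun
E
python3 - <<'E'
from fl import *
import pickle
W={"top":(204,185,55,60),"scene":(372,295,62,62)}
cs=cams()
p,f=ffit(cs,W,(.605,.195)); print(p,f)
for n in W: print(n,ffit(cs,{n:W[n]},p))
c0=pickle.load(open("cs0.pkl","rb"));print("old",ffit(c0,{"top":(218,195,50,60),"scene":(362,275,52,65)},(.571,.18)))
overlay(cs,stack(p,FLASK),{"top":(195,180,80,100),"scene":(360,270,70,100)},"pics/o41.png",k=5)
E
```

```text
[0.60273999 0.21524233] 0.2060906603258632
top (array([0.60273999, 0.21524233]), np.float64(0.10644318676534614))
scene (array([0.60245427, 0.21410815]), np.float64(0.09800996977666132))
old (array([0.57380907, 0.1814813 ]), np.float64(0.20778503640227186))
```

View pics/o41.png

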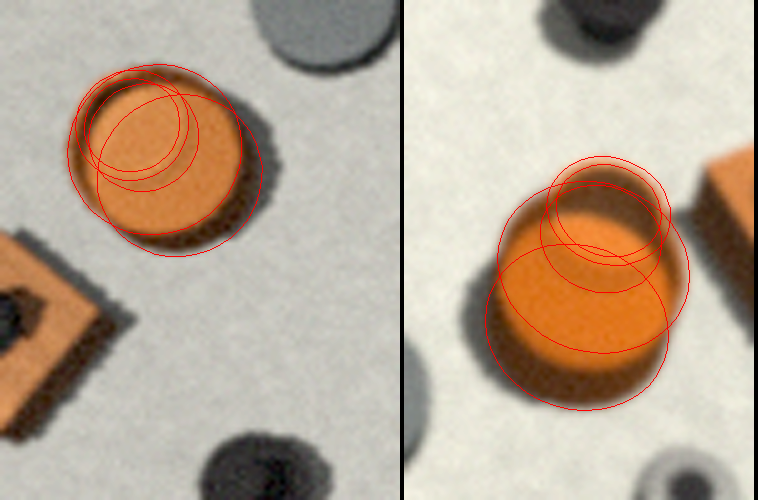

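```bash
python3 - <<'E'
from fl import *
to((.443,.1648,.17,90.8))
E
```

```text
t 68.75 p [ 0.4618 -0.1586  0.1983] yaw_y 90.9 tilt 0.025 w 0.0939 F [ 0.7 -0.3  0.5] q6 -2.09
  to [ 0.443   0.1648  0.17   90.8   ] -> [ 1.39 32.4   2.34] turn 0.1
```

```bash
python3 -m jog '[[[0,3,0],0,0],[[0.3,8,0],0,0],[[0.5,13,0.5],0,0],[[0.8,18,1],0,0],[[1,23,1.5],0,0],[[1.3,28,2],0,0],[[1.4,31,2.3],0,0],[[1.4,32.4,2.3],0,0],[[1.4,32.4,2.3],0,0],[[1.4,32.4,2.3],0,0],[[1.4,32.4,2.3],0,0]]' 30
python3 - <<'E'
from fl import *
cs=cams()
to((.443,.1648,.042,90.8))
overlay(cs,stack((.443,.1648),BUNG),{"top":(205,230,80,80),"scene":(365,220,80,80)},"pics/o42.png",k=4.9,alpha=2.5)
E
```

```text
t: 70.12
eef_pos: [0.4433, 0.1638, 0.1705]
eef_rot: [0.01, -0.007, 1.0, -0.007]
wrist_force: [-0.3, 0.2, -0.6]
width: 0.094
t 70.22 p [0.4432 0.164  0.1705] yaw_y 90.9 tilt 0.025 w 0.0942 F [ 0.1 -0.1 -0.6] q6 -1.40
  to [4.430e-01 1.648e-01 4.200e-02 9.080e+01] -> [ 0.28  0.27 12.84] turn 0.1
```

View pics/o42.png

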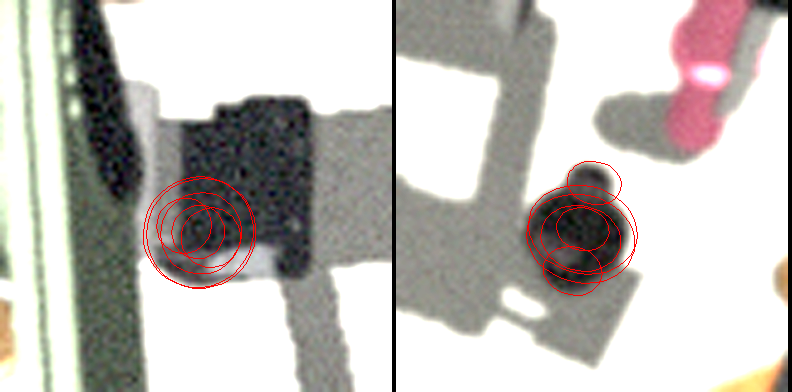

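```bash
python3 -m jog '[[[0.1,0.1,4],0,0],[[0.2,0.1,8],0,0],[[0.2,0.2,11],0,0],[[0.3,0.2,12.5],0,0],[[0.3,0.2,12.75],0,0],[[0.3,0.2,12.75],0,0.5],[[0.3,0.2,12.75],0,1],[[0.3,0.2,12.75],0,1],[[0.3,0.2,12.75],0,1],[[0.3,0.2,12.75],0,1],[[0.3,0.2,12.75],0,1],[[0.3,0.2,12.75],0,1]]' 20
python3 -m jog '[[[0,0,0],0,1],[[0,0,0],0,1],[[0,0,0],0,1],[[0,0,0],0,1]]' 20
python3 -c "
from h import *
to()"
```

```text
t: 71.72
eef_pos: [0.4427, 0.1641, 0.0429]
eef_rot: [0.01, -0.008, 1.0, -0.007]
wrist_force: [0.5, -0.6, 0.2]
width: 0.0273
t: 72.22
eef_pos: [0.4427, 0.1641, 0.0429]
eef_rot: [0.01, -0.008, 1.0, -0.007]
wrist_force: [-0.3, -0.8, -0.5]
width: 0.0257
t 72.22 p [0.4427 0.1641 0.0429] yaw_y 90.9 tilt 0.025 w 0.0257 F [-0.3 -0.8 -0.5] q6 -1.39
```

```bash
python3 -m jog '[[[0,0,-3],0,1],[[0,0,-8],0,1],[[0,0,-13],0,1],[[0,0,-16],0,1],[[0,0,-16],0,1],[[0,0,-16],0,1],[[0,0,-16],0,1]]' 20
python3 -c "
from h import *
to((.6027,.2148,.2,90.8))"
```

```text
t: 73.1
eef_pos: [0.4379, 0.166, 0.2004]
eef_rot: [0.008, -0.008, 1.0, -0.008]
wrist_force: [-0.1, 0.0, -0.5]
width: 0.0257
t 73.10 p [0.4379 0.166  0.2004] yaw_y 90.9 tilt 0.022 w 0.0257 F [-0.1  0.  -0.5] q6 -1.39
  to [ 0.6027  0.2148  0.2    90.8   ] -> [-16.55   4.63   0.24] turn 0.1
```

```bash
python3 -m jog '[[[-4,1,0],0,1],[[-8,2.2,0],0,1],[[-12,3.4,0],0,1],[[-15,4.2,0.2],0,1],[[-16.5,4.6,0.2],0,1],[[-16.5,4.6,0.2],0,1],[[-16.5,4.6,0.2],0,1],[[-16.5,4.6,0.2],0,1]]' 20
python3 - <<'E'
from fl import *
cs=cams()
to((.6027,.2148,.16,90.8))
p=manip.read_state()["eef_pos"]
overlay(cs,stack(p,BUNG,p[2]-.0429)+stack((.6027,.2148),FLASK),{"top":(190,150,80,100),"scene":(365,220,75,130)},"pics/o43.png",k=4.6,alpha=2)
E
```

```text
t: 74.1
eef_pos: [0.6013, 0.2143, 0.2]
eef_rot: [0.007, -0.008, 1.0, -0.008]
wrist_force: [-0.2, -0.8, -0.2]
width: 0.0256
t 74.20 p [0.6017 0.2144 0.2005] yaw_y 90.9 tilt 0.022 w 0.0258 F [-0.8 -0.2 -0.2] q6 -1.37
  to [ 0.6027  0.2148  0.16   90.8   ] -> [-0.04  0.1   4.05] turn 0.1
```

View pics/o43.png

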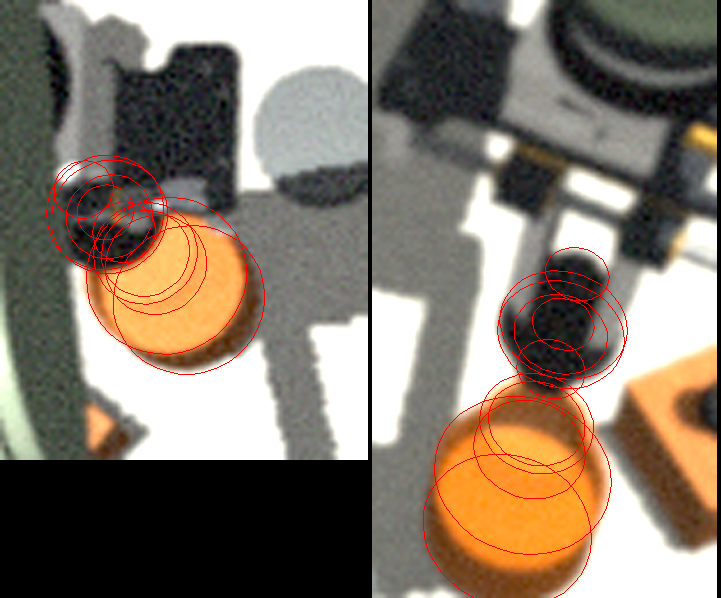

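```bash
python3 -m jog '[[[0,0.1,1.5],0,1],[[0,0.1,3],0,1],[[0,0.1,4],0,1],[[0,0.1,4.3],0,1],[[0,0.1,4.3],0,1],[[0,0.1,4.3],0,1]]' 20
python3 - <<'E'
from fl import *
cs=cams()
to((.6027,.2148,.1225,90.8))
p=manip.read_state()["eef_pos"]
overlay(cs,[circ((p[0],p[1]),.027,p[2]-.0429+.034)]+[circ((.6027,.2148),.026,.11)],{"scene":(375,260,65,80)},"pics/o44.png",k=7,alpha=2.5)
E
```

```text
t: 74.95
eef_pos: [0.6029, 0.2149, 0.1582]
eef_rot: [0.009, -0.008, 1.0, -0.007]
wrist_force: [0.4, -0.0, -1.1]
width: 0.0255
t 75.05 p [0.6029 0.2149 0.1583] yaw_y 90.9 tilt 0.023 w 0.0255 F [-0.4 -0.7 -0.6] q6 -1.36
  to [ 0.6027  0.2148  0.1225 90.8   ] -> [0.08 0.05 3.58] turn 0.1
```

View pics/o44.png

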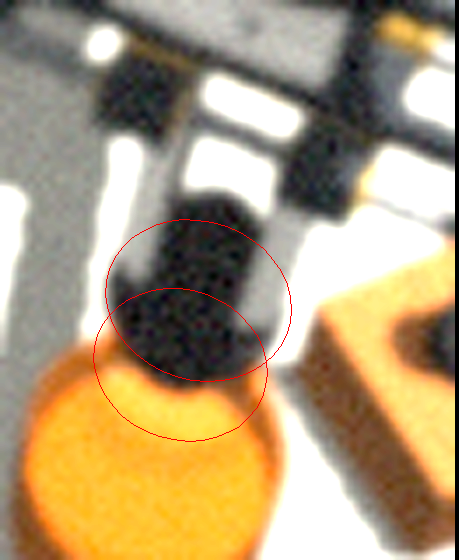

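```bash
python3 -m jog '[[[0,0.1,0.8],0,1],[[0,0.1,1.6],0,1],[[0,0.1,2.4],0,1],[[0.1,0.1,3.0],0,1],[[0.1,0.1,3.0],0,1]]' 20
python3 - <<'E'
from fl import *
cs=cams()
to((.6027,.2148,.1225,90.8))
overlay(cs,[],{"scene":(375,270,65,80)},"pics/o45.png",k=7,alpha=2.5)
E
```

```text
t: 75.68
eef_pos: [0.6017, 0.2152, 0.1272]
eef_rot: [0.008, -0.008, 1.0, -0.008]
wrist_force: [-0.0, 0.3, -0.8]
width: 0.0258
t 75.78 p [0.6024 0.2154 0.1283] yaw_y 90.9 tilt 0.023 w 0.0257 F [-0.5 -0.2  0. ] q6 -1.36
  to [ 0.6027  0.2148  0.1225 90.8   ] -> [-0.02 -0.05  0.58] turn 0.1
```

View pics/o45.png

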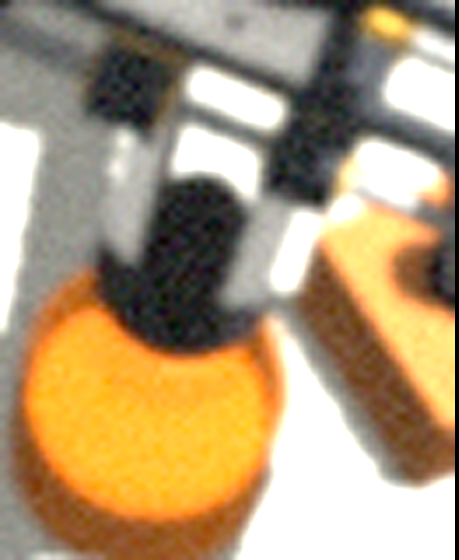

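```bash
python3 -m jog '[[[0,0,0.3],0,1],[[0,0,0.5],0,1],[[0,0,0.55],0,1],[[0,0,0.6],0,1],[[0,0,0.6],0,1]]' 20
python3 -c "
from h import *
to()"
```

```text
t: 76.4
eef_pos: [0.6027, 0.2154, 0.1231]
eef_rot: [0.009, -0.008, 1.0, -0.007]
wrist_force: [-2.3, -1.0, 4.7]
width: 0.0258
t 76.40 p [0.6027 0.2154 0.1231] yaw_y 90.9 tilt 0.023 w 0.0258 F [-2.3 -1.   4.7] q6 -1.36
```

```bash
python3 -m jog '[[[0,0,0],0,0.8],[[0,0,0],0,0.5],[[0,0,0],0,0.3],[[0,0,0],0,0.2],[[0,0,0],0,0.2],[[0,0,0],0,0.2],[[0,0,-3],0,0.2],[[0,0,-7],0,0.2],[[0,0,-12],0,0.2],[[0,0,-15],0,0.2],[[0,0,-15],0,0.2]]' 20
python3 -m jog '[[[3,-3,0],0,0],[[8,-6,0],0,0],[[13,-10,0],0,0],[[16,-15,0],0,0],[[18,-20,0],0,0],[[18,-25,0],0,0],[[18,-28,0],0,0],[[18,-28,0],0,0],[[18,-28,0],0,0]]' 20
python3 - <<'E'
from fl import *
cs=cams()
to()
cv2.imwrite("pics/sc2.png",cs["scene"]["color"][:,:,::-1])
cv2.imwrite("pics/tp2.png",cs["top"]["color"][:,:,::-1])
F=(.6027,.2148)
overlay(cs,[circ(F,.042,.06),circ(F,.026,.11)]+stack(F,BUNG[2:],.08)+stack((.518,.293),WAND),{"top":(160,170,100,90),"scene":(365,250,110,110)},"pics/o46.png",k=3.7,alpha=1.7)
E
```

```text
t: 77.78
eef_pos: [0.6019, 0.2181, 0.2768]
eef_rot: [0.013, -0.008, 1.0, -0.007]
wrist_force: [0.2, 0.6, -0.0]
width: 0.0747
t: 78.9
eef_pos: [0.4255, -0.0638, 0.2746]
eef_rot: [0.011, -0.008, 1.0, -0.006]
wrist_force: [0.3, -0.3, -0.8]
width: 0.094
t 79.00 p [ 0.4259 -0.0635  0.2752] yaw_y 91.0 tilt 0.027 w 0.0943 F [ 0.1  0.1 -0. ] q6 -1.93
```

View pics/o46.png

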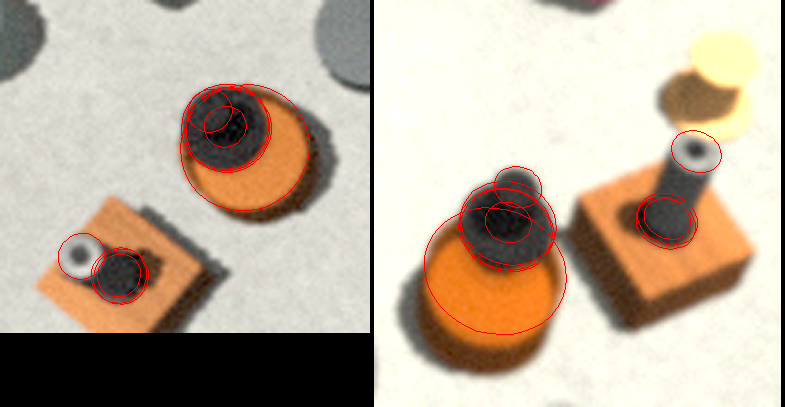

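View pics/sc2.png

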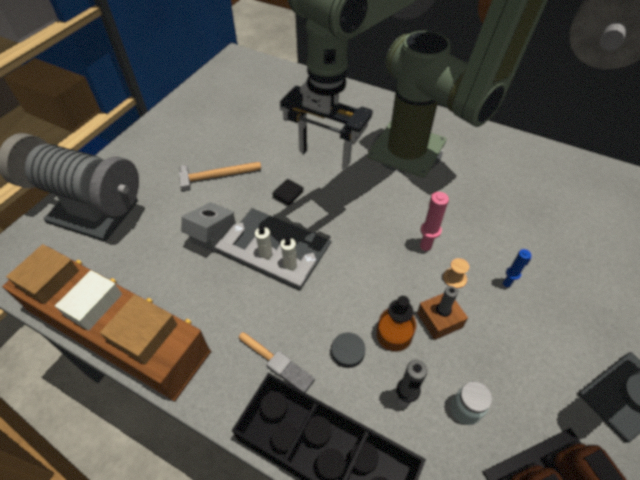

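View pics/tp2.png

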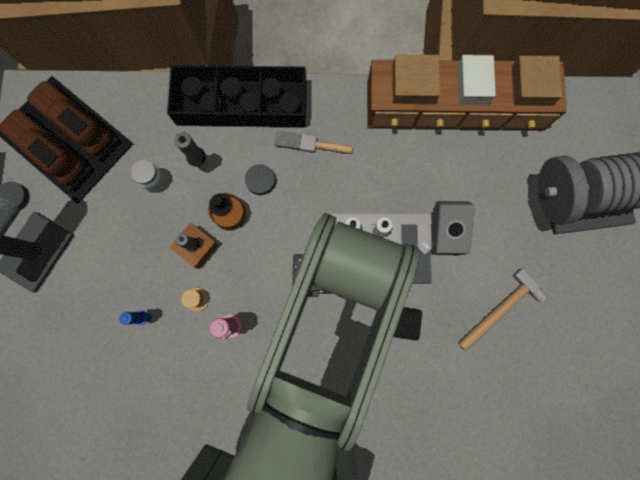

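```bash
python3 - <<'E'
from fl import *
cs=cams()
overlay(cs,[circ(rw(RACK,[0.001,y,0])[0],.017,.11) for y in(0,.072)],{"scene":(240,210,70,70),"top":(335,205,70,40)},"pics/o47.png",k=5.6,alpha=1)
E
```

```text
(no output)
```

View pics/o47.png

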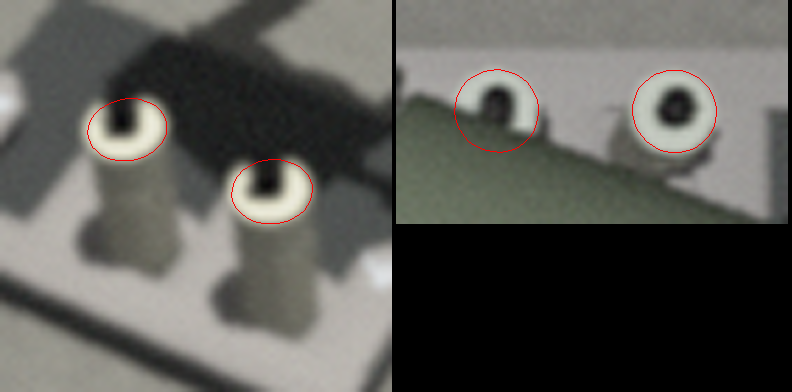

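Both barrel tops coincide with the home outlines, to about 1 px. Handing in.

```bash
python3 -c "
from bench import manip
print(manip.finish_job())"
```

```text
the job is handed in; nothing more can be done
None
```

The adhesive station is set up and handed in at about 79 s. My last checks look right, except that I could not confirm the thermometer's aim exactly. No verdict was reported.

- **Thermometer:** The jog moves cannot tilt the tool, so I pivoted the thermometer in the grip, first against its stand hole and then against the empty middle slot. I held it about 6 cm from the black patch for 3 s, then again with a shift of about 7 mm either way, with no cartridge in the rack. My tilt estimates were 0.31 to 0.37 rad against the ideal 0.44, so it was off square by about 0.07 to 0.13 rad (limit 0.22). That comes from images that did not fully agree. It is parked again, and both camera overlays match its starting pose.
- **Cartridges:** I found two on the bench. They are in the left and middle slots, each pushed until it touched the slot's end. Both overlays match the home positions to about 1 px. The first one tipped in the grip on the first slide; I set it upright on the lip, gripped it lower and repeated the slide without trouble.
- **Bung:** The flask had been knocked about 4 cm aside during the run, so I located it again. The bung went in until it met the rim at the expected height, and the overlays show it upright and centred within about 2 mm.
- **Other things:** The bystanders look unmoved in the last pictures, and the arm is clear of everything.

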